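Load the metal tester: heatsinks balanced on glass insulators, wound up to the coils

TASK

Wind the tester's carriage all the way back to its loading stop with the crank handwheel, then balance every salvaged heatsink lying on the bench on the carriage's glass insulators, one to a crown, centred and nearly level so that it touches nothing but the glass. When all are on, wind the carriage the other way until it touches the stop at the coils, with every heatsink still balanced, let go, and leave the other things on the bench where they are.

Things in the scene. Friction and masses are not known exactly. Their poses are not given: they have to be found in the camera images.
- sink_a: salvaged heatsink, plain aluminium with straight fins: flat block 44 (own x) x 34 (own y) x 14 (z) mm, 40 to 130 g, lying flat on the bench; origin at the centre of the block. May be absent. Either face may be down on the glass.
- sink_b: salvaged heatsink, copper with straight fins: flat block 44 (own x) x 34 (own y) x 14 (z) mm, 40 to 130 g, lying flat on the bench; origin at the centre of the block. May be absent. Either face may be down on the glass.
- sink_c: salvaged heatsink, dark grey with square pin fins: flat block 44 (own x) x 34 (own y) x 14 (z) mm, 40 to 130 g, lying flat on the bench; origin at the centre of the block. May be absent. Either face may be down on the glass.
- sink_d: salvaged heatsink, blue with square pin fins: flat block 44 (own x) x 34 (own y) x 14 (z) mm, 40 to 130 g, lying flat on the bench; origin at the centre of the block. May be absent. Either face may be down on the glass.
- crown0 (a point): topmost point of a green glass insulator (outermost at -y of four, 88 mm apart along the tester's y) fixed on the tester's sliding carriage. Its top is a dome, part of a ball of 36 mm radius; the crown is 102 mm above the bench and 60 mm above the carriage's deck. It travels with the carriage.
- crown1 (a point): topmost point of a green glass insulator (second from -y of four, 88 mm apart along the tester's y) fixed on the tester's sliding carriage. Its top is a dome, part of a ball of 36 mm radius; the crown is 102 mm above the bench and 60 mm above the carriage's deck. It travels with the carriage.
- crown2 (a point): topmost point of a green glass insulator (third from -y of four, 88 mm apart along the tester's y) fixed on the tester's sliding carriage. Its top is a dome, part of a ball of 36 mm radius; the crown is 102 mm above the bench and 60 mm above the carriage's deck. It travels with the carriage.
- crown3 (a point): topmost point of a green glass insulator (outermost at +y of four, 88 mm apart along the tester's y) fixed on the tester's sliding carriage. Its top is a dome, part of a ball of 36 mm radius; the crown is 102 mm above the bench and 60 mm above the carriage's deck. It travels with the carriage.
- tester: home-made metal tester fixed to the bench; place and yaw vary. Green base 262 (own x) x 370 (y) x 12 mm, two 36 mm high brass loading stops at its -x edge, black coil head 66 mm high, its near face 114 mm to +x of the origin. Origin on the bench under the middle; own x is the line of travel. The crowns are at x = -65 mm with the carriage at the loading stop, +5 mm at the coils
- carriage (a joint): position of the aluminium carriage (86 x 350 mm deck, top 42 mm high) along the tester's own x, m: 0 at the loading stop (nearest the robot), 0.070 at the stop by the coils. It is moved only by the handwheel
- handwheel (a joint): angle of the red handwheel (104 mm across, flat, upright axis), rad: 0 at the loading stop, 10.0 at the coil stop. Turning it clockwise seen from above makes it grow and drives the carriage 7 mm per rad towards the coils. About 0.05 N m of friction holds it where it is left; hard stops at both ends
- crank (a point): centre of the top of the handwheel's upright black crank handle: round, 14 mm across, rising 42 mm from the wheel's face at 58 mm to 100 mm above the bench, 42 mm from the wheel's axis. The handle is fixed to the wheel; a gripper can hold it from above and carry it round
- wheel_axis (a point): point on the handwheel's upright axis at the height of the wheel's face, 58 mm above the bench
- tube: smoky glass vacuum tube standing upright, 22 mm across, 48 mm tall, among the heatsinks; leave alone. Origin at its foot
- insulator: spare green glass insulator, loose, 68 mm across, 72 mm tall; leave alone. Origin at its foot
- bracket: bent steel chassis bracket, 90 x 30 mm with a 43 mm upright end; leave alone. Origin under its middle
- speaker: tin speaker frame, 112 mm across, 36 mm tall; leave alone. Origin under its middle
- screwdriver: screwdriver lying at the side; leave alone

How it is judged:
On the way, in this order (a step that is already met when the one before it is completed fails the run):
1. the carriage is wound back to its loading stop (value of joint carriage below 0.003 m), for 0.2 s.
2. every heatsink is balanced on a crown and let go, the carriage still at the loading stop (((horizontal distance between sink_a and crown0 below 0.016 m and z of sink_a in the frame of crown0 between 0.001 and 0.014 m) or (horizontal distance between sink_a and crown1 below 0.016 m and z of sink_a in the frame of crown1 between 0.001 and 0.014 m) or (horizontal distance between sink_a and crown2 below 0.016 m and z of sink_a in the frame of crown2 between 0.001 and 0.014 m) or (horizontal distance between sink_a and crown3 below 0.016 m and z of sink_a in the frame of crown3 between 0.001 and 0.014 m)) and angle between the z axis of each of sink_a, sink_b, sink_c, sink_d and the z axis of tester, either way round below 0.3 rad and contact force between each of sink_a, sink_b, sink_c, sink_d and carriage above 0.1 N and contact force between each of sink_a, sink_b, sink_c, sink_d and the fingers below 0.05 N and linear speed of each of sink_a, sink_b, sink_c, sink_d below 0.03 m/s and angular speed of each of sink_a, sink_b, sink_c, sink_d below 0.5 rad/s and ((horizontal distance between sink_b and crown0 below 0.016 m and z of sink_b in the frame of crown0 between 0.001 and 0.014 m) or (horizontal distance between sink_b and crown1 below 0.016 m and z of sink_b in the frame of crown1 between 0.001 and 0.014 m) or (horizontal distance between sink_b and crown2 below 0.016 m and z of sink_b in the frame of crown2 between 0.001 and 0.014 m) or (horizontal distance between sink_b and crown3 below 0.016 m and z of sink_b in the frame of crown3 between 0.001 and 0.014 m)) and ((horizontal distance between sink_c and crown0 below 0.016 m and z of sink_c in the frame of crown0 between 0.001 and 0.014 m) or (horizontal distance between sink_c and crown1 below 0.016 m and z of sink_c in the frame of crown1 between 0.001 and 0.014 m) or (horizontal distance between sink_c and crown2 below 0.016 m and z of sink_c in the frame of crown2 between 0.001 and 0.014 m) or (horizontal distance between sink_c and crown3 below 0.016 m and z of sink_c in the frame of crown3 between 0.001 and 0.014 m)) and ((horizontal distance between sink_d and crown0 below 0.016 m and z of sink_d in the frame of crown0 between 0.001 and 0.014 m) or (horizontal distance between sink_d and crown1 below 0.016 m and z of sink_d in the frame of crown1 between 0.001 and 0.014 m) or (horizontal distance between sink_d and crown2 below 0.016 m and z of sink_d in the frame of crown2 between 0.001 and 0.014 m) or (horizontal distance between sink_d and crown3 below 0.016 m and z of sink_d in the frame of crown3 between 0.001 and 0.014 m)) and value of joint carriage below 0.012 m), for 0.3 s.
At the end, for the whole second after the job is handed in: every heatsink present rests on a glass crown, its centre within 16 mm of the crown's middle, tilted less than 0.3 rad, at rest and let go; the carriage is within 3 mm of its stop at the coils (((horizontal distance between sink_a and crown0 below 0.016 m and z of sink_a in the frame of crown0 between 0.001 and 0.014 m) or (horizontal distance between sink_a and crown1 below 0.016 m and z of sink_a in the frame of crown1 between 0.001 and 0.014 m) or (horizontal distance between sink_a and crown2 below 0.016 m and z of sink_a in the frame of crown2 between 0.001 and 0.014 m) or (horizontal distance between sink_a and crown3 below 0.016 m and z of sink_a in the frame of crown3 between 0.001 and 0.014 m)) and angle between the z axis of each of sink_a, sink_b, sink_c, sink_d and the z axis of tester, either way round below 0.3 rad and contact force between each of sink_a, sink_b, sink_c, sink_d and carriage above 0.1 N and contact force between each of sink_a, sink_b, sink_c, sink_d and the fingers below 0.05 N and linear speed of each of sink_a, sink_b, sink_c, sink_d below 0.03 m/s and angular speed of each of sink_a, sink_b, sink_c, sink_d below 0.5 rad/s and ((horizontal distance between sink_b and crown0 below 0.016 m and z of sink_b in the frame of crown0 between 0.001 and 0.014 m) or (horizontal distance between sink_b and crown1 below 0.016 m and z of sink_b in the frame of crown1 between 0.001 and 0.014 m) or (horizontal distance between sink_b and crown2 below 0.016 m and z of sink_b in the frame of crown2 between 0.001 and 0.014 m) or (horizontal distance between sink_b and crown3 below 0.016 m and z of sink_b in the frame of crown3 between 0.001 and 0.014 m)) and ((horizontal distance between sink_c and crown0 below 0.016 m and z of sink_c in the frame of crown0 between 0.001 and 0.014 m) or (horizontal distance between sink_c and crown1 below 0.016 m and z of sink_c in the frame of crown1 between 0.001 and 0.014 m) or (horizontal distance between sink_c and crown2 below 0.016 m and z of sink_c in the frame of crown2 between 0.001 and 0.014 m) or (horizontal distance between sink_c and crown3 below 0.016 m and z of sink_c in the frame of crown3 between 0.001 and 0.014 m)) and ((horizontal distance between sink_d and crown0 below 0.016 m and z of sink_d in the frame of crown0 between 0.001 and 0.014 m) or (horizontal distance between sink_d and crown1 below 0.016 m and z of sink_d in the frame of crown1 between 0.001 and 0.014 m) or (horizontal distance between sink_d and crown2 below 0.016 m and z of sink_d in the frame of crown2 between 0.001 and 0.014 m) or (horizontal distance between sink_d and crown3 below 0.016 m and z of sink_d in the frame of crown3 between 0.001 and 0.014 m)) and value of joint carriage above 0.067 m); the robot touches nothing.
It fails at once if the vacuum tube is knocked away (moved over 30 mm) (distance of tube from where it was at the start of the episode above 0.03 m).
It fails at once if the spare insulator is knocked away (moved over 30 mm) (distance of insulator from where it was at the start of the episode above 0.03 m).
It fails at once if the bracket is knocked away (moved over 30 mm) (distance of bracket from where it was at the start of the episode above 0.03 m).
It fails at once if the speaker frame is knocked away (moved over 30 mm) (distance of speaker from where it was at the start of the episode above 0.03 m).
It fails at once if the screwdriver is knocked away (moved over 30 mm) (distance of screwdriver from where it was at the start of the episode above 0.03 m).
Of sink_a, sink_b, sink_c, sink_d only 3 to 4 are there at a start; the rules pass over those that are not, and their reading is None.
At some moment in a run one of sink_a, sink_b, sink_c, sink_d may be knocked a few centimetres aside while the robot is not near it.
Once in a run the grip may slacken for a moment while it holds something.
It also fails if it takes over 210 s, if anything falls off the work surface, if the arm or the gripper's body presses on something with over 40 N, if the wrist force passes 120 N, or if a joint passes its speed limit or range.

ROBOT

A 6-joint arm with a two-finger parallel gripper is mounted at the origin on the work surface. World frame = base frame: x ahead of the robot, y to its left, z up, the work surface at z = 0. Lengths are in m, angles in rad, forces in N, time in s.
With the tool pointing down it reaches from about 0.25 to 0.725 m from the base axis. Payload 4 kg.
Tool frame: the origin (TCP) lies on the centre line of the jaws, within the pads' length; the fingertips stand 17 mm ahead of it and the grasp point (between the pads) lies 2 mm behind it; z points along the fingers, y is the line along which they close (so a half turn about z gives the same grasp; the last joint's range is limited). The gripper opens to 85 mm and grips with 20 to 120 N. Pads are 22 mm wide; open, the fingers measure 114 mm over their backs; the gripper's body (76 mm by 85 mm) begins 54 mm behind the grasp point. The pads swing forward as they close: fully open they stand 13 mm farther back than shut.
Start: joints at [-1.349, 0.241, 0.005, 1.335, 0, 1.571], TCP at [0.11, -0.488, 0.211] pointing down, gripper open.
Joint ranges: [-2.72, 2.72], [-1.05, 1.87], [-1.09, 1.28], [-1.99, 2.15], [-1.42, 1.44], [-3.14, 3.14]. Speed limits (rad/s): [2.79, 2.79, 3.14, 3.14, 3.14, 3.14].

INTERFACE

Orientations are given as a unit quaternion [x, y, z, w].
In Python, from plant import robot gives the robot as it stands.
- The arm moves only by the shell command python3 -m creep 'ROWS' [FORCE]. ROWS is JSON, a list of rows, each a list of 7 numbers: the turn, a rotation vector about the tool's x, y, z as a fraction of full scale, then the shift along the tool's x, y, z as a fraction of full scale, then the opening, from 0 (shut) to 1 (fully open). A call has exactly 10 rows; each row is the pose to reach, as a shift and turn from the pose commanded when the call began, along the tool's axes at that moment; what a row does not reach only later rows make up. Full scale, the value 1, is 1000 mm for a shift and 120 degrees for a turn. A row lasts 1/10 s, in which the tool goes at most 50 mm and 8.59 degrees, less where a joint would pass 70% of its speed; a pose out of reach is approached as far as the arm can. A call with a number of a shift or a turn outside -1 to 1 is refused whole. A call with a gripper value outside its range is refused whole. The fingers move at their own pace and stop on an object; FORCE is the grip in N (left out, the last holds). Time passes only in rows, so rows that repeat a pose let the fingers close, or fill a call up. It gives the time, the measured TCP pose, the force, the opening and the grip force at its end, in the units of the state.
- robot.state(): the state, without advancing time (a new reading comes with each control period).
- robot.get_image(name): name is "scene" or "side" or "wrist"; returns a dict with "image" (420x560x3 uint8, red, green, blue), "fx", "fy", "cx", "cy" (pixels), "eye" and "rotation" of the camera in the world. Camera axes: x right, y up, looking along -z (the intrinsics and any distortion apply to the point x, -y, -z); pixel columns grow to the right and rows downward; lengths in m; the calibration is good to about 2 mm. The wrist camera is an equidistant fisheye: a pixel r from the principal point sees the ray r / f radians off the axis. A picture is of the moment at which its call begins. There is no depth.
- robot.sign_off(): hands the job in; it is judged then, once.
Trained networks look in a picture, given as the dict that the camera call returned (one of the last four; its "shot" number tells which), for a name from the list of things; names that differ only in an ending like _2 or _b are one class to them, and where a whole thing is asked for, a point or a joint stands for the part that bears it (a point fixed in the world has none). Each returns a list of dicts, best first, with "p" (0 to 1); they miss things now and then, are a little off and sometimes report something else, mostly with a low value. They report only what shows in the picture. A call takes as long as a camera call.
- robot.outline_of(picture, thing): "pixels" (420x560 bool, what is visible of it).
- robot.place_of(picture, thing): "point" ([x, y, z] in m, in the coordinates of the camera as it stood for that picture, good to about 4 mm: a listed point, or the origin of a listed thing).
The state is a dict: "clock": time; "joints": joint angles; "joint_velocities": joint speeds; "tau": joint torques, N m; "tool_pos": TCP position; "orientation": TCP orientation; "wrist_force": force on the tool from outside, world axes, zero at the start; "torque": the same for the moment, N m; "gripper_width": finger opening in m; "grasp_force": force on a finger pad.
Only numpy, scipy, OpenCV 4.12 (cv2) and the standard library are available. Lean on these libraries where they do the work, as an engineer would, in place of code of your own. Each camera call takes 0.05 s, during which the arm holds its last target. There are 200 camera calls.

## Working session

There is one attempt and no reset: what is moved stays moved. The work goes in short steps, Python scripts to look and compute and a shell command to move; the robot and the scene stay as the last step left them, time stands still between calls to the robot, and variables do not carry over. Pictures are saved under pics/ and viewed, at most 14 in all, crops included, and the job is handed in when it is done.

```bash
ls; mkdir -p pics
cat > h.py <<'E'
import numpy as np, cv2
from plant import robot
from scipy.spatial.transform import Rotation as R
def save(p,n): cv2.imwrite('pics/'+n,cv2.cvtColor(p['image'],cv2.COLOR_RGB2BGR))
def rot(p):
    r=np.array(p['rotation'],float)
    return r if r.shape==(3,3) else R.from_quat(r).as_matrix()
def place(p,t,k=1):
    return [(np.round(rot(p)@np.array(o['point'])+np.array(p['eye']),4),round(o['p'],2)) for o in robot.place_of(p,t)[:k]]
E
python3 - <<'E'
from h import *
s=robot.state();print(s)
for c in ('scene','side'):
    p=robot.get_image(c);save(p,c+'0.png');print(c,p['eye'],np.round(rot(p),2).tolist(),p['fx'],p['fy'],p['cx'],p['cy'],[k for k in p])
    for t in 'sink_a sink_b sink_c sink_d crown0 crown1 crown2 crown3 tester crank wheel_axis tube insulator bracket speaker screwdriver'.split():
        print(t,place(p,t,4 if t=='sink_a' else 2))
E
```

```text
pics
{'clock': 0.0, 'joints': array([-1.34898477e+00,  2.41444472e-01,  3.69454885e-03,  1.33520373e+00,
        3.92709778e-07,  1.57081513e+00]), 'joint_velocities': array([ 1.01754496e-03, -5.28202968e-05,  6.85490072e-04,  5.66484842e-04,
       -2.05151354e-03,  5.31179196e-04]), 'tau': array([-1.30714416e-04, -3.72324085e+01,  2.52403754e+01,  1.69214403e-02,
        7.17513217e-05,  6.42366842e-06]), 'tool_pos': array([ 0.10984647, -0.48707523,  0.21038596]), 'orientation': array([ 9.93856718e-01,  1.10669153e-01, -1.19199696e-04, -1.07205570e-03]), 'wrist_force': array([-0.33711162, -0.1974399 ,  0.16801596]), 'torque': array([ 0.01889833, -0.00255151,  0.01732078]), 'grasp_force': 0.0, 'gripper_width': 0.08533180982488506}
scene [0.99519304 0.44960159 1.06151593] [[-0.8, -0.51, 0.32], [0.6, -0.67, 0.44], [-0.01, 0.54, 0.84]] 448.03822828390275 448.03822828390275 278.3407451286367 215.24747050207222 ['image', 'fx', 'fy', 'cx', 'cy', 'eye', 'rotation', 'shot']
sink_a [(array([0.8003, 0.0783, 0.0012]), 0.65), (array([ 0.5922, -0.2199,  0.0121]), 0.53), (array([ 0.6126, -0.3455,
[... 2043 characters left out ...]
.0247, 0.1052]), 0.96), (array([0.5401, 0.112 , 0.1006]), 0.83)]
crown2 [(array([0.5531, 0.0247, 0.1052]), 0.96), (array([0.5401, 0.112 , 0.1006]), 0.83)]
crown3 [(array([0.5531, 0.0247, 0.1052]), 0.96), (array([0.5401, 0.112 , 0.1006]), 0.83)]
tester [(array([0.5735, 0.0707, 0.002 ]), 0.97), (array([ 0.5918, -0.2182,  0.01  ]), 0.69)]
crank [(array([0.5198, 0.3738, 0.1021]), 0.76)]
wheel_axis [(array([0.5282, 0.331 , 0.0612]), 0.72)]
tube [(array([ 0.5161, -0.252 ,  0.0054]), 0.82)]
insulator [(array([ 0.7612, -0.2221,  0.    ]), 0.93)]
bracket [(array([ 0.7865, -0.1258,  0.0061]), 0.62)]
speaker [(array([0.8077, 0.0841, 0.0021]), 0.87)]
screwdriver [(array([ 0.627, -0.461, -0.002]), 0.85)]
```

View pics/scene0.png

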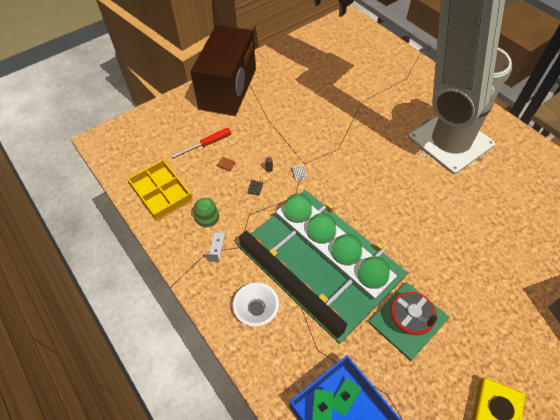

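View pics/side0.png

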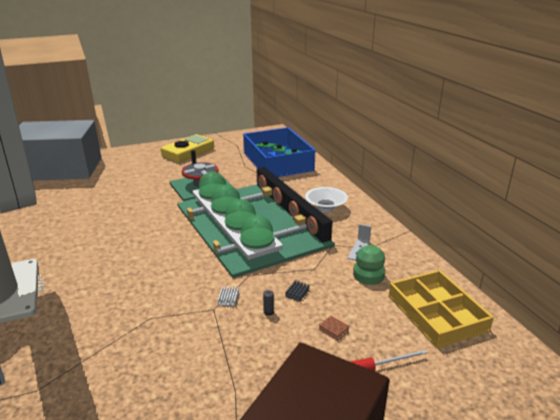

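Run:
```python
from h import *
for c in ('scene','side'):
    p=robot.get_image(c)
    print(c,place(p,'crown0',6),place(p,'sink_a',8),place(p,'handwheel',2))
    r=rot(p)
    for o in robot.outline_of(p,'sink_a')[:6]:
        m=np.argwhere(o['pixels'])
        d=np.c_[(m[:,1]-p['cx'])/p['fx'],-(m[:,0]-p['cy'])/p['fy'],-np.ones(len(m))]@r.T
        P=np.array(p['eye'])+d*((0.010-p['eye'][2])/d[:,2])[:,None]
        w,h,a=0,0,0
        q=cv2.minAreaRect((P[:,:2]*1000).astype(np.float32));print(round(o['p'],2),len(m),np.round(m.mean(0)),np.round(q[0],1),np.round(q[1],1),round(q[2],1))
```

```text
Traceback (most recent call last):
  File "h.py", line 9, in place
    return [(np.round(rot(p)@np.array(o['point'])+np.array(p['eye']),4),round(o['p'],2)) for o in robot.place_of(p,t)[:k]]
                                                                                                  ~~~~~~~~~~~~~~^^^^^
ValueError: it knows: bracket, crank, crown, insulator, screwdriver, sink, speaker, tester, tube, wheel_axis
```

The pictures show three heatsinks: aluminium at scene (300,173), dark grey at (256,187) and copper at (227,164). The tube is at (269,164), the crank at (432,321), and the four crowns run from (298,207) to (374,272). There is no blue heatsink. The carriage is about mid-travel, so I'll go to the crank first.

```bash
cat >> h.py <<'E'
def yaw():
    x=R.from_quat(robot.state()['orientation']).as_matrix()[:,0]; return np.arctan2(x[1],x[0])
def plan(x,y,z,yw=None,s=None):
    "shift and turn (fractions) to a downward pose"
    s=s or robot.state(); M=R.from_quat(s['orientation']).as_matrix()
    yw=yaw() if yw is None else yw
    T=np.c_[[np.cos(yw),np.sin(yw),0],[np.sin(yw),-np.cos(yw),0],[0,0,-1]]
    v=R.from_matrix(M.T@T).as_rotvec()/np.radians(120)
    print('turn',np.round(v,4),'shift',np.round(M.T@(np.array([x,y,z])-s['tool_pos']),4),'yaw',round(yaw(),3),'j6',round(s['joints'][5],3))
def wrist(name=None):
    p=robot.get_image('wrist')
    if name: save(p,name)
    return p
E
python3 - <<'E'
from h import *
plan(.52,.37,.24,-1.4)
E
```

```text
turn [-0.      0.      0.7744] shift [ 0.5887 -0.7465 -0.0287] yaw 0.222 j6 1.571
```

```bash
python3 -m creep '[[0,0,0.07,0.03,-0.037,-0.03,1],[0,0,0.14,0.06,-0.075,-0.03,1],[0,0,0.21,0.09,-0.112,-0.03,1],[0,0,0.28,0.12,-0.15,-0.03,1],[0,0,0.35,0.15,-0.19,-0.03,1],[0,0,0.42,0.18,-0.225,-0.03,1],[0,0,0.49,0.21,-0.26,-0.03,1],[0,0,0.56,0.24,-0.3,-0.03,1],[0,0,0.63,0.27,-0.34,-0.03,1],[0,0,0.7,0.3,-0.375,-0.03,1]]' 20
python3 - <<'E'
from h import *
plan(.52,.37,.24,-1.4)
E
```

```text
clock: 2.85
tool_pos: [0.1751, -0.207, 0.2417]
orientation: [0.88, -0.473, 0.021, -0.045]
wrist_force: [0.1, -0.7, 0.9]
gripper_width: 0.0856
grasp_force: 0.0
turn [-0.0463  0.0126  0.1971] shift [-0.2911 -0.6025  0.0638] yaw -0.987 j6 3.141
```

Run:
```python
from h import *
plan(.36,.05,.25,.3)
```

```text
turn [-0.0427 -0.0282 -0.6139] shift [-0.1124 -0.2952  0.0219] yaw -0.987 j6 3.141
```

```bash
python3 -m creep '[[-0.043,-0.028,-0.07,-0.011,-0.03,0,1],[-0.043,-0.028,-0.14,-0.022,-0.06,0,1],[-0.043,-0.028,-0.21,-0.035,-0.09,0.01,1],[-0.043,-0.028,-0.28,-0.05,-0.13,0.01,1],[-0.043,-0.028,-0.35,-0.07,-0.18,0.02,1],[-0.043,-0.028,-0.42,-0.09,-0.23,0.02,1],[-0.043,-0.028,-0.49,-0.112,-0.27,0.022,1],[-0.043,-0.028,-0.56,-0.112,-0.295,0.022,1],[-0.043,-0.028,-0.614,-0.112,-0.295,0.022,1],[-0.043,-0.028,-0.614,-0.112,-0.295,0.022,1]]' 20
python3 - <<'E'
from h import *
plan(.52,.37,.24,1.745)
E
```

```text
clock: 3.85
tool_pos: [0.3603, 0.05, 0.2494]
orientation: [0.989, 0.151, -0.001, 0.0]
wrist_force: [-0.6, -1.1, -1.0]
gripper_width: 0.0852
grasp_force: 0.0
turn [-5.000e-04  7.000e-04 -6.888e-01] shift [ 0.2478 -0.258   0.0089] yaw 0.302 j6 2.977
```

```bash
python3 -m creep '[[0,0,-0.07,0.025,-0.026,0,1],[0,0,-0.14,0.06,-0.06,0,1],[0,0,-0.21,0.09,-0.095,0,1],[0,0,-0.28,0.12,-0.13,0,1],[0,0,-0.35,0.16,-0.16,0,1],[0,0,-0.42,0.19,-0.195,0,1],[0,0,-0.49,0.22,-0.23,0,1],[0,0,-0.56,0.248,-0.258,0.009,1],[0,0,-0.63,0.248,-0.258,0.009,1],[0,0,-0.689,0.248,-0.258,0.009,1]]' 20
python3 - <<'E'
from h import *
p=wrist('w1.png')
print(p['eye'],p['fx'],place(p,'crank',2),place(p,'wheel_axis',2),place(p,'crown0',4),place(p,'tester'))
for c in('scene','side'):
    q=robot.get_image(c);print(c,place(q,'crown0',5),place(q,'crank'))
plan(.52,.37,.09,1.745)
E
```

```text
clock: 4.85
tool_pos: [0.5212, 0.3681, 0.238]
orientation: [0.643, 0.766, -0.002, -0.001]
wrist_force: [0.2, 0.5, 0.2]
gripper_width: 0.0855
grasp_force: 0.0
[0.50713633 0.44752364 0.39936731] 325.19226210127806 [(array([0.5215, 0.367 , 0.0975]), 0.66)] [(array([0.5269, 0.3289, 0.0582]), 0.89)] [(array([0.5307, 0.2005, 0.1026]), 0.76)] [(array([ 0.5804,  0.0694, -0.0031]), 0.95)]
scene [(array([0.5271, 0.2034, 0.1036]), 0.93), (array([0.5394, 0.1137, 0.1043]), 0.88), (array([0.5514, 0.0235, 0.1033]), 0.83), (array([ 0.5626, -0.0602,  0.1039]), 0.56), (array([0.5196, 0.3673, 0.0996]), 0.5)] [(array([0.5198, 0.3683, 0.0954]), 0.91)]
side [(array([0.5366, 0.1118, 0.0961]), 0.98), (array([0.5543, 0.0272, 0.1091]), 0.97), (array([ 0.5629, -0.0581,  0.1067]), 0.61), (array([0.5357, 0.2001, 0.1029]), 0.6)] [(array([0.5226, 0.3716, 0.1011]), 0.56)]
turn [-0.0002  0.     -0.0016] shift [ 0.0019 -0.0006  0.1507] yaw 1.742 j6 2.015
```

View pics/w1.png

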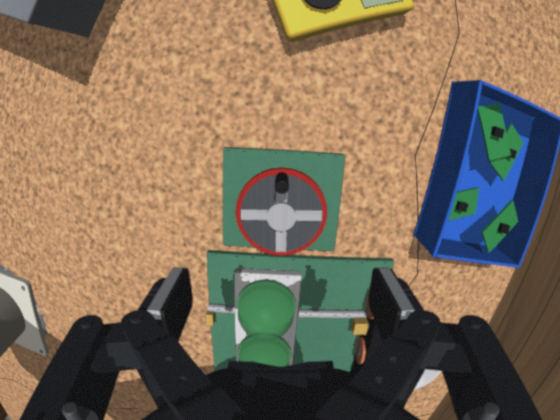

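The wrist view shows the crank at (281,182), above the wheel hub at (281,215), and the pads lined up either side. I'll descend and grip.

```bash
python3 -m creep '[[0,0,0,0.001,0,0.04,1],[0,0,0,0.002,0,0.08,1],[0,0,0,0.002,0,0.11,1],[0,0,0,0.002,0,0.135,1],[0,0,0,0.002,0,0.15,1],[0,0,0,0.002,0,0.15,0.4],[0,0,0,0.002,0,0.15,0],[0,0,0,0.002,0,0.15,0],[0,0,0,0.002,0,0.15,0],[0,0,0,0.002,0,0.15,0]]' 30
python3 -m creep '[[0,0,0,0,0,0,0],[0,0,0,0,0,0,0],[0,0,0,0,0,0,0],[0,0,0,0,0,0,0],[0,0,-0.0573,-0.0003,-0.005,0,0],[0,0,-0.1146,-0.0012,-0.01,0,0],[0,0,-0.1719,-0.0027,-0.0148,0,0],[0,0,-0.2292,-0.0047,-0.0194,0,0],[0,0,-0.2865,-0.0073,-0.0237,0,0],[0,0,-0.2865,-0.0073,-0.0237,0,0]]' 30
python3 -c "
from h import *
plan(.52,.37,.09);print(robot.state()['torque'])"
```

```text
clock: 6.4
tool_pos: [0.5211, 0.3708, 0.0916]
orientation: [0.644, 0.765, 0.001, 0.0]
wrist_force: [0.1, 0.1, 0.4]
gripper_width: 0.0121
grasp_force: 0.0
clock: 7.4
tool_pos: [0.498, 0.3588, 0.0903]
orientation: [0.389, 0.921, -0.001, -0.0]
wrist_force: [0.1, 0.5, 0.4]
gripper_width: -0.0
grasp_force: 0.0
turn [-0.0007 -0.0002  0.    ] shift [-0.0073  0.0236  0.0003] yaw 2.342 j6 1.424
[ 0.00466058  0.00943747 -0.00609971]
```

Run:
```python
from h import *
p=wrist('w2.png')
print(place(p,'crank',2),place(p,'wheel_axis',2))
for c in('scene','side'):
    q=robot.get_image(c);print(c,place(q,'crank',2),place(q,'wheel_axis',2),place(q,'crown0',4))
```

```text
[(array([0.5196, 0.3686, 0.095 ]), 0.82)] []
scene [(array([0.5187, 0.3693, 0.0985]), 0.97)] [(array([0.521 , 0.3331, 0.057 ]), 0.95), (array([0.5403, 0.1132, 0.1028]), 0.18)] [(array([ 0.5598, -0.0603,  0.1047]), 0.91), (array([0.5529, 0.0216, 0.1026]), 0.87), (array([0.5267, 0.2021, 0.1045]), 0.79), (array([0.5423, 0.1106, 0.1031]), 0.68)]
side [] [(array([0.5284, 0.3296, 0.0602]), 0.69), (array([0.53  , 0.2007, 0.1047]), 0.21)] [(array([0.538 , 0.1116, 0.1004]), 0.76), (array([0.5304, 0.2001, 0.1048]), 0.61), (array([0.5508, 0.0277, 0.1041]), 0.6), (array([ 0.5626, -0.0595,  0.1061]), 0.58)]
```

View pics/w2.png

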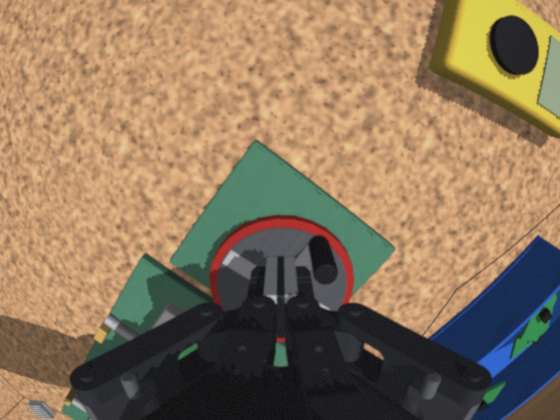

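```bash
cat >> h.py <<'E'
def proj(p,X):
    c=rot(p).T@(np.array(X)-np.array(p['eye'])); v=np.array([c[0],-c[1],-c[2]])
    t=np.arctan2(np.hypot(v[0],v[1]),v[2]); u=v[:2]/(np.hypot(v[0],v[1])+1e-9)*t*p['fx']
    return np.round([p['cx']+u[0],p['cy']+u[1]],1)
E
python3 - <<'E'
from h import *
p=wrist();s=robot.state();print(s['tool_pos'],p['eye'],np.round(rot(p),3).tolist())
for X in [(.5195,.3693,.1),(.5195,.3693,.058),(.5265,.33,.058),s['tool_pos'],s['tool_pos']-[0,0,.017]]: print(X,proj(p,X))
im=p['image'][180:420,140:420];cv2.imwrite('pics/w3.png',cv2.cvtColor(cv2.resize(im,None,fx=2.4,fy=2.4,interpolation=2),4))
E
```

```text
[0.49844849 0.35915398 0.09029889] [0.44157617 0.41654779 0.25186987] [[0.717, -0.662, -0.218], [0.697, 0.68, 0.226], [-0.002, -0.314, 0.949]]
(0.5195, 0.3693, 0.1) [323.3 275.1]
(0.5195, 0.3693, 0.058) [315.7 243.1]
(0.5265, 0.33, 0.058) [281.5 286.1]
[0.49844849 0.35915398 0.09029889] [282.1 255.1]
[0.49844849 0.35915398 0.07329889] [282.  242.5]
```

View pics/w3.png

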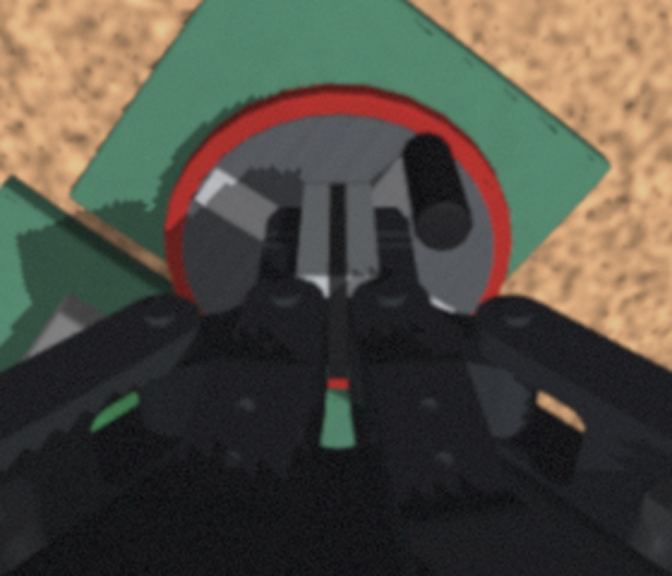

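Run:
```python
from h import *
plan(.5203,.3695,.08,1.72)
```

```text
turn [-0.0005 -0.      0.2971] shift [-0.0078  0.0229  0.0103] yaw 2.342 j6 1.424
```

```bash
python3 -m creep '[[0,0,0,0,0,-0.04,0.2],[0,0,0,0,0,-0.055,0.6],[0,0,0.07,-0.002,0.006,-0.055,1],[0,0,0.14,-0.004,0.012,-0.055,1],[0,0,0.21,-0.006,0.018,-0.055,1],[0,0,0.297,-0.0078,0.0229,-0.055,1],[0,0,0.297,-0.0078,0.0229,-0.03,1],[0,0,0.297,-0.0078,0.0229,-0.005,1],[0,0,0.297,-0.0078,0.0229,0.01,0.35],[0,0,0.297,-0.0078,0.0229,0.01,0.35]]' 30
python3 - <<'E'
from h import *
p=wrist();s=robot.state();print(s['tool_pos'],s['gripper_width'],place(p,'crank'))
im=p['image'][180:420,140:420];cv2.imwrite('pics/w4.png',cv2.cvtColor(cv2.resize(im,None,fx=2.4,fy=2.4,interpolation=2),4))
M=R.from_quat(s['orientation']).as_matrix()
for d in [(11,0,17),(-11,0,17),(11,0,0),(0,0,0)]:
    q=proj(p,s['tool_pos']+M@(np.array(d)/1000));print(d,q,(q-[140,180])*2.4)
E
```

```text
clock: 9.0
tool_pos: [0.5184, 0.3682, 0.0773]
orientation: [0.652, 0.758, -0.003, -0.001]
wrist_force: [-0.5, -0.0, -0.5]
gripper_width: 0.0591
grasp_force: 0.0
[0.51938711 0.36888981 0.07909153] 0.05148026610942796 [(array([0.5222, 0.3686, 0.0959]), 0.73)]
(11, 0, 17) [283.8 224.7] [345.12 107.28]
(-11, 0, 17) [283.6 258.3] [344.64 187.92]
(11, 0, 0) [284.  236.2] [345.6  134.88]
(0, 0, 0) [283.9 254.6] [345.36 179.04]
```

View pics/w4.png

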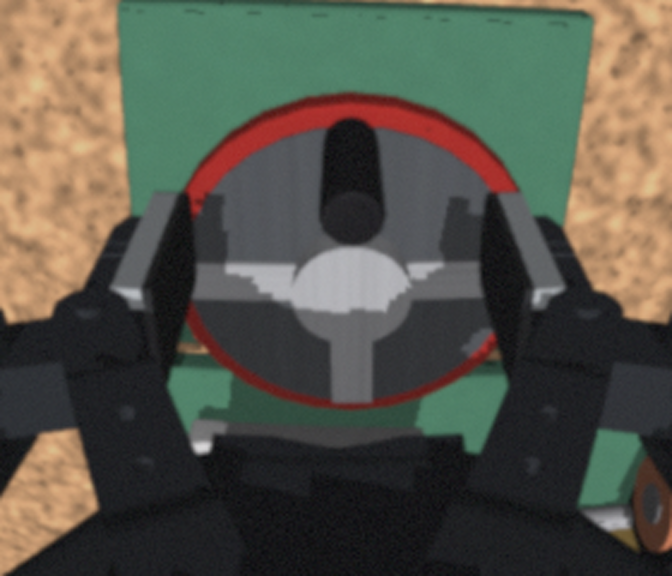

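Run:
```python
from h import *
p=wrist();s=robot.state();M=R.from_quat(s['orientation']).as_matrix();print(s['gripper_width'],s['tool_pos'])
def ray(u,v):
    a=np.array([u-p['cx'],v-p['cy']]);r=np.hypot(*a);t=r/p['fx'];a=a/r*np.sin(t)
    return M.T@rot(p)@np.array([a[0],-a[1],-np.cos(t)])
e=M.T@(p['eye']-s['tool_pos']);print('cam in tool',e)
for l,r in (((217,261),(344,261)),((221,292),(341,292)),((190,299),(373,299))):
    a,b=ray(*l),ray(*r)
    for w in (.0515,.0591): print(l,w,np.round(e+(a+b)/2*w/np.linalg.norm(a-b),4))
```

```text
0.03620837825796921 [0.52084158 0.36995031 0.08136115]
cam in tool [ 0.08008059 -0.00116946 -0.16059664]
(217, 261) 0.0515 [ 0.0191 -0.0013 -0.0449]
(217, 261) 0.0591 [ 0.0101 -0.0014 -0.0279]
(221, 292) 0.0515 [ 0.0034 -0.0011 -0.044 ]
(221, 292) 0.0591 [-0.0079 -0.0011 -0.0268]
(190, 299) 0.0515 [ 0.0285 -0.001  -0.0864]
(190, 299) 0.0591 [ 0.0209 -0.001  -0.0755]
```

The tips appear to sit higher than stated, so I'll creep down and watch the force.

```bash
python3 -m creep '[[0,0,0,0,0,0.002,0.35],[0,0,0,0,0,0.004,0.35],[0,0,0,0,0,0.006,0.35],[0,0,0,0,0,0.008,0.35],[0,0,0,0,0,0.01,0.35],[0,0,0,0,0,0.012,0.35],[0,0,0,0,0,0.013,0.35],[0,0,0,0,0,0.014,0.35],[0,0,0,0,0,0.014,0.35],[0,0,0,0,0,0.014,0.35]]' 30
python3 - <<'E'
from h import *
p=wrist('w5.png')
E
```

```text
clock: 10.15
tool_pos: [0.5203, 0.3695, 0.0663]
orientation: [0.652, 0.758, -0.0, -0.0]
wrist_force: [-1.1, 0.7, -0.0]
gripper_width: 0.0302
grasp_force: 0.0
```

View pics/w5.png

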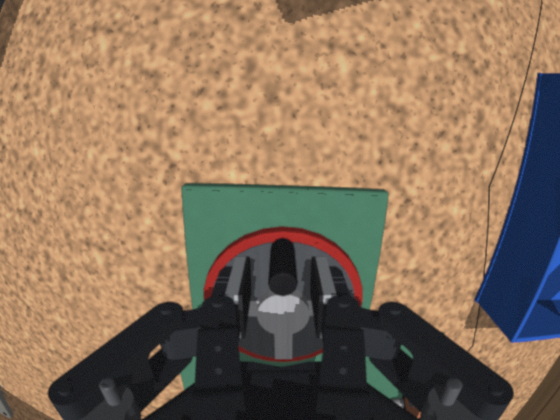

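```bash
python3 -m creep '[[0,0,0,0,0,0.004,0.35],[0,0,0,0,0,0.008,0.35],[0,0,0,0,0,0.012,0.35],[0,0,0,0,0,0.016,0.35],[0,0,0,0,0,0.018,0.35],[0,0,0,0,0,0.018,0],[0,0,0,0,0,0.018,0],[0,0,0,0,0,0.018,0],[0,0,0,0,0,0.018,0],[0,0,0,0,0,0.018,0]]' 30
```

```text
clock: 11.2
tool_pos: [0.5203, 0.3694, 0.048]
orientation: [0.652, 0.758, -0.001, -0.0]
wrist_force: [2.2, 0.0, -5.4]
gripper_width: 0.0129
grasp_force: 29.3
```

Gripped: the handle fills 13 mm at 29 N. The real fingertips sit roughly 35 mm behind where they were stated. Next I wind back, counter-clockwise.

```bash
python3 -m creep '[[0,0,-0.0573,-0.0003,-0.005,0,0],[0,0,-0.1146,-0.0012,-0.01,0,0],[0,0,-0.1719,-0.0027,-0.0148,0,0],[0,0,-0.2292,-0.0047,-0.0194,0,0],[0,0,-0.2865,-0.0073,-0.0237,0,0],[0,0,-0.3438,-0.0104,-0.0277,0,0],[0,0,-0.4011,-0.014,-0.0313,0,0],[0,0,-0.4584,-0.0179,-0.0344,0,0],[0,0,-0.5157,-0.0222,-0.037,0,0],[0,0,-0.573,-0.0268,-0.0391,0,0]]' 30
python3 -m creep '[[0,0,-0.0573,-0.0003,-0.005,0,0],[0,0,-0.1146,-0.0012,-0.01,0,0],[0,0,-0.1719,-0.0027,-0.0148,0,0],[0,0,-0.2292,-0.0047,-0.0194,0,0],[0,0,-0.2865,-0.0073,-0.0237,0,0],[0,0,-0.3438,-0.0104,-0.0277,0,0],[0,0,-0.4011,-0.014,-0.0313,0,0],[0,0,-0.4584,-0.0179,-0.0344,0,0],[0,0,-0.5157,-0.0222,-0.037,0,0],[0,0,-0.573,-0.0268,-0.0391,0,0]]' 30
python3 -c "
from h import *
print(yaw(),robot.state()['joints'][5],robot.state()['torque'])
p=robot.get_image('scene');print(place(p,'crown0',4),place(p,'wheel_axis'))"
```

```text
clock: 12.2
tool_pos: [0.4875, 0.3365, 0.048]
orientation: [0.108, 0.994, -0.001, 0.001]
wrist_force: [6.9, -0.3, -8.0]
gripper_width: 0.0128
grasp_force: 29.4
clock: 13.2
tool_pos: [0.5055, 0.2944, 0.048]
orientation: [-0.472, 0.882, 0.0, 0.002]
wrist_force: [7.6, 4.2, -11.1]
gripper_width: 0.0128
grasp_force: 29.3
-2.158290195660323 -0.4562069092663241 [ 0.91581199 -1.34021832 -0.28627681]
[(array([0.5223, 0.1114, 0.1002]), 0.79), (array([ 0.5448, -0.0592,  0.1034]), 0.6), (array([0.509 , 0.201 , 0.1036]), 0.6), (array([0.5344, 0.0224, 0.1041]), 0.59)] [(array([0.5229, 0.3335, 0.0564]), 0.57)]
```

```bash
python3 -m creep '[[0,0,-0.0573,-0.0003,-0.005,0,0],[0,0,-0.1146,-0.0012,-0.01,0,0],[0,0,-0.1719,-0.0027,-0.0148,0,0],[0,0,-0.2292,-0.0047,-0.0194,0,0],[0,0,-0.2865,-0.0073,-0.0237,0,0],[0,0,-0.3438,-0.0104,-0.0277,0,0],[0,0,-0.4011,-0.014,-0.0313,0,0],[0,0,-0.4584,-0.0179,-0.0344,0,0],[0,0,-0.5157,-0.0222,-0.037,0,0],[0,0,-0.573,-0.0268,-0.0391,0,0]]' 30
python3 -m creep '[[0,0,-0.0573,-0.0003,-0.005,0,0],[0,0,-0.1146,-0.0012,-0.01,0,0],[0,0,-0.1719,-0.0027,-0.0148,0,0],[0,0,-0.2292,-0.0047,-0.0194,0,0],[0,0,-0.2865,-0.0073,-0.0237,0,0],[0,0,-0.3438,-0.0104,-0.0277,0,0],[0,0,-0.4011,-0.014,-0.0313,0,0],[0,0,-0.4584,-0.0179,-0.0344,0,0],[0,0,-0.5157,-0.0222,-0.037,0,0],[0,0,-0.573,-0.0268,-0.0391,0,0]]' 30
python3 -c "
from h import *
print(yaw(),robot.state()['joints'][5],robot.state()['torque'])
for c in('scene','side'):
  p=robot.get_image(c);print(place(p,'crown0',4),place(p,'wheel_axis'),place(p,'tester'))"
```

```text
clock: 14.35
tool_pos: [0.5511, 0.2945, 0.048]
orientation: [0.887, -0.461, -0.0, -0.0]
wrist_force: [3.3, 2.7, -5.3]
gripper_width: 0.0126
grasp_force: 29.8
clock: 15.35
tool_pos: [0.5684, 0.3334, 0.0479]
orientation: [0.993, 0.12, -0.0, 0.005]
wrist_force: [3.4, -19.1, 0.9]
gripper_width: 0.0133
grasp_force: 22.6
0.23975017546019514 -2.846301764630512 [-3.60070477 -0.69138684 -0.15144777]
[(array([0.4921, 0.1975, 0.1012]), 0.9), (array([ 0.5272, -0.0621,  0.1046]), 0.71), (array([0.5176, 0.0203, 0.1048]), 0.66), (array([0.5081, 0.1069, 0.1008]), 0.58)] [(array([0.5237, 0.3327, 0.058 ]), 0.88)] [(array([5.721e-01, 7.300e-02, 2.000e-04]), 0.86)]
[(array([0.5014, 0.1945, 0.1053]), 0.98), (array([ 0.5298, -0.0597,  0.1074]), 0.89), (array([0.5063, 0.1079, 0.0988]), 0.78)] [(array([0.528 , 0.3288, 0.0583]), 0.57)] [(array([0.5772, 0.072 , 0.0018]), 0.74)]
```

The wheel is against its loading stop: the tangential force rose to 19 N, well above friction. I'll release, rise, and measure the sinks and crowns.

```bash
python3 -m creep '[[0,0,0.02,0,0,0,0],[0,0,0.03,0,0.002,0,0.5],[0,0,0.03,0,0.002,0,1],[0,0,0.03,0,0.002,0,1],[0,0,0.03,0,0.002,-0.04,1],[0,0,0.03,0,0.002,-0.09,1],[0,0,0.1,0,0.002,-0.13,1],[0,0,0.17,0,0.002,-0.17,1],[0,0,0.24,0,0.04,-0.17,1],[0,0,0.31,0,0.08,-0.17,1]]' 30
python3 - <<'E'
from h import *
for c in ('scene','side'):
    p=robot.get_image(c); print(c,place(p,'crown0',4),place(p,'tester'))
    print(place(p,'sink_a',3))
    r=rot(p)
    for o in robot.outline_of(p,'sink_a')[:4]:
        m=np.argwhere(o['pixels'])
        d=np.c_[(m[:,1]-p['cx'])/p['fx'],-(m[:,0]-p['cy'])/p['fy'],-np.ones(len(m))]@r.T
        P=np.array(p['eye'])+d*((0.010-p['eye'][2])/d[:,2])[:,None]
        q=cv2.minAreaRect((P[:,:2]*1000).astype(np.float32));print(round(o['p'],2),len(m),np.round(m.mean(0)),np.round(q[0],1),np.round(q[1],1),round(q[2],1))
plan(.46,-.187,.16,.1)
E
```

```text
clock: 16.75
tool_pos: [0.587, 0.262, 0.2211]
orientation: [0.979, -0.205, 0.002, -0.002]
wrist_force: [0.6, -0.7, -0.2]
gripper_width: 0.0853
grasp_force: 0.0
scene [(array([0.518 , 0.0205, 0.1038]), 0.93), (array([0.5077, 0.1088, 0.1011]), 0.86), (array([0.4937, 0.1964, 0.0975]), 0.69), (array([ 0.5263, -0.0621,  0.1034]), 0.56)] [(array([ 0.575 ,  0.0763, -0.0008]), 0.6)]
[(array([ 0.6109, -0.3464,  0.0063]), 0.73), (array([ 0.4538, -0.1855,  0.0077]), 0.72), (array([ 0.5913, -0.2227,  0.0105]), 0.43)]
0.67 159 [164. 225.] [ 613.3 -345.3] [41.2 47.5] 20.7
0.61 155 [173. 299.] [ 457.9 -183.6] [49.2 35.9] 62.6
0.52 195 [187. 255.] [ 591.3 -219. ] [53.6 40.4] 42.7
0.47 4187 [237. 344.] [494.2  49.9] [110.5 371.6] 6.0
side [(array([ 0.5335, -0.0619,  0.1059]), 0.87), (array([0.5004, 0.1964, 0.1025]), 0.62), (array([0.506 , 0.1092, 0.0997]), 0.6), (array([0.5196, 0.0223, 0.1051]), 0.55)] [(array([0.5728, 0.0723, 0.004 ]), 0.76)]
[(array([ 0.6073, -0.3508,  0.0079]), 0.79), (array([ 0.5944, -0.2184,  0.0095]), 0.71), (array([ 0.4579, -0.1873,  0.0044]), 0.58)]
0.78 323 [296. 228.] [ 455.6 -191.3] [58.2 38.4] 62.5
0.71 11461 [218. 250.] [601.2 215. ] [321.2 669.8] 6.8
0.68 499 [326. 334.] [ 612.1 -348. ] [48.6 56.9] 22.3
0.64 335 [290. 296.] [ 590.7 -222.4] [60.3 41.6] 43.8
turn [ 0.0003  0.0006 -0.2433] shift [0.0631 0.4614 0.0584] yaw -0.41 j6 -2.312
```

Run:
```python
from h import *
plan(.38,-.14,.16,-2.05)
```

```text
turn [ 7.000e-04 -0.000e+00  7.832e-01] shift [-0.029   0.4501  0.0585] yaw -0.41 j6 -2.312
```

```bash
python3 -m creep '[[0,0,0.07,-0.003,0.04,0,1],[0,0,0.14,-0.006,0.08,0,0.8],[0,0,0.21,-0.009,0.13,0,0.42],[0,0,0.28,-0.012,0.18,0,0.42],[0,0,0.35,-0.015,0.225,0,0.42],[0,0,0.42,-0.018,0.27,0,0.42],[0,0,0.49,-0.02,0.315,0,0.42],[0,0,0.56,-0.023,0.36,0,0.42],[0,0,0.63,-0.026,0.41,0,0.42],[0,0,0.7,-0.029,0.45,0,0.42]]' 30
python3 - <<'E'
from h import *
plan(.38,-.14,.06,-2.05)
p=wrist('w6.png');print(place(p,'sink_a',3),place(p,'tube'))
E
```

```text
clock: 18.25
tool_pos: [0.3787, -0.1419, 0.2189]
orientation: [-0.589, 0.808, -0.0, -0.0]
wrist_force: [1.2, -0.5, -0.3]
gripper_width: 0.0359
grasp_force: 0.0
turn [-0.0001 -0.0005  0.0798] shift [-0.0023 -0.0007  0.1589] yaw -1.883 j6 -1.616
[(array([ 0.5935, -0.2275,  0.0088]), 0.78), (array([ 0.4542, -0.1904,  0.0065]), 0.55)] [(array([ 5.199e-01, -2.581e-01, -1.000e-04]), 0.91)]
```

View pics/w6.png

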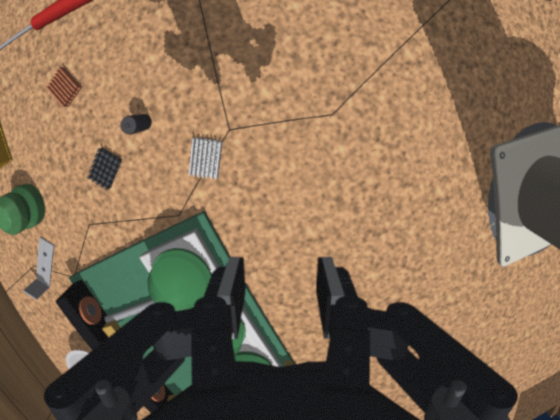

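The wrist view shows the aluminium sink at (206,157), the dark one at (105,167), the copper one at (64,86) and the tube at (136,124). The bench below the fingers is clear, so I'll touch it to calibrate tip height.

```bash
cat >> h.py <<'E'
def rays(p,m):
    m=np.asarray(m,float); a=np.c_[m[:,1]-p['cx'],m[:,0]-p['cy']]; r=np.hypot(a[:,0],a[:,1])+1e-9; t=r/p['fx']
    s=np.sin(t)/r
    return np.c_[a[:,0]*s,-a[:,1]*s,-np.cos(t)]@rot(p).T
def sinks(p,z=.012):
    for o in robot.outline_of(p,'sink_a')[:5]:
        m=np.argwhere(o['pixels']);d=rays(p,m)
        P=np.array(p['eye'])+d*((z-p['eye'][2])/d[:,2])[:,None]
        q=cv2.minAreaRect((P[:,:2]*1000).astype(np.float32))
        w,h=q[1];a=q[2]+(0 if w>h else 90)
        print('outl',round(o['p'],2),len(m),'px',np.round(m.mean(0)[::-1]),'mm',np.round(q[0],1),np.round(sorted(q[1]),1),'long',round(np.radians(a)-np.pi,3))
E
python3 -m creep '[[0,0,0.04,-0.002,0,0.03,0.42],[0,0,0.08,-0.002,0,0.07,0.42],[0,0,0.08,-0.002,0,0.11,0.42],[0,0,0.08,-0.002,0,0.14,0.42],[0,0,0.08,-0.002,0,0.16,0.42],[0,0,0.08,-0.002,0,0.17,0.42],[0,0,0.08,-0.002,0,0.18,0.42],[0,0,0.08,-0.002,0,0.185,0.42],[0,0,0.08,-0.002,0,0.19,0.42],[0,0,0.08,-0.002,0,0.19,0.42]]' 30
python3 - <<'E'
from h import *
p=wrist();sinks(p);print(place(p,'sink_a',3),robot.state()['wrist_force'])
E
```

```text
clock: 19.4
tool_pos: [0.3804, -0.1387, 0.0287]
orientation: [-0.521, 0.853, -0.0, -0.0]
wrist_force: [-0.6, 0.2, -1.2]
gripper_width: 0.0366
grasp_force: 0.0
outl 0.88 1567 px [ 14. 255.] mm [ 583.  -219.9] [36.4 58.3] long -2.481
outl 0.75 3654 px [140. 223.] mm [ 453.5 -189.3] [39.5 47.1] long -2.055
[(array([ 0.4577, -0.1928,  0.0064]), 0.95), (array([ 0.5887, -0.2288,  0.0053]), 0.95)] [ 0.20447405 -0.1318767   0.35994577]
```

```bash
python3 -m creep '[[0,0,0,0,0,0.002,0.42],[0,0,0,0,0,0.004,0.42],[0,0,0,0,0,0.006,0.42],[0,0,0,0,0,0.008,0.42],[0,0,0,0,0,0.01,0.42],[0,0,0,0,0,0.012,0.42],[0,0,0,0,0,0.013,0.42],[0,0,0,0,0,0.014,0.42],[0,0,0,0,0,0.014,0.42],[0,0,0,0,0,0.014,0.42]]' 30
```

```text
clock: 20.55
tool_pos: [0.3802, -0.1388, 0.0147]
orientation: [-0.521, 0.853, -0.0, -0.0]
wrist_force: [-0.0, -0.2, -0.5]
gripper_width: 0.0357
grasp_force: 0.0
```

```bash
python3 -m creep '[[0,0,0,0,0,0.001,0.42],[0,0,0,0,0,0.002,0.42],[0,0,0,0,0,0.003,0.42],[0,0,0,0,0,0.004,0.42],[0,0,0,0,0,0.005,0.42],[0,0,0,0,0,0.006,0.42],[0,0,0,0,0,0.007,0.42],[0,0,0,0,0,0.008,0.42],[0,0,0,0,0,0.008,0.42],[0,0,0,0,0,0.008,0.42]]' 30
```

```text
clock: 21.55
tool_pos: [0.3801, -0.1388, 0.0066]
orientation: [-0.521, 0.853, 0.0, -0.001]
wrist_force: [-0.2, 0.1, -0.4]
gripper_width: 0.0356
grasp_force: 0.0
```

```bash
python3 -m creep '[[0,0,0,0,0,0.001,0.42],[0,0,0,0,0,0.002,0.42],[0,0,0,0,0,0.003,0.42],[0,0,0,0,0,0.004,0.42],[0,0,0,0,0,0.005,0.42],[0,0,0,0,0,0.006,0.42],[0,0,0,0,0,0.007,0.42],[0,0,0,0,0,0.008,0.42],[0,0,0,0,0,0.009,0.42],[0,0,0,0,0,0.01,0.42]]' 30
python3 - <<'E'
from h import *
p=wrist()
im=p['image'][180:420,140:420];cv2.imwrite('pics/w7.png',cv2.cvtColor(cv2.resize(im,None,fx=2.4,fy=2.4,interpolation=2),4))
E
```

```text
clock: 22.55
tool_pos: [0.3801, -0.1388, -0.0034]
orientation: [-0.521, 0.853, 0.0, -0.0]
wrist_force: [-0.3, -0.5, 0.2]
gripper_width: 0.0358
grasp_force: 0.0
```

View pics/w7.png

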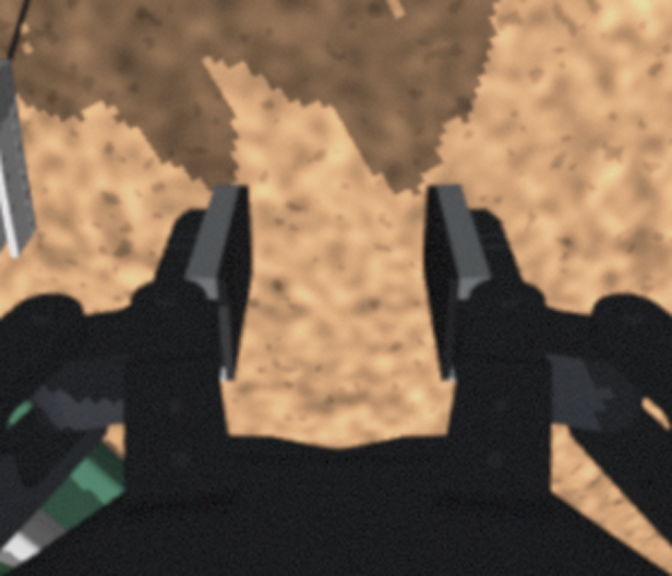

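The shadows are within a few mm of the tips at crop (215,185) and (435,185), so they are nearly on the bench.

```bash
python3 -m creep '[[0,0,0,0,0,0.001,0.42],[0,0,0,0,0,0.002,0.42],[0,0,0,0,0,0.003,0.42],[0,0,0,0,0,0.004,0.42],[0,0,0,0,0,0.005,0.42],[0,0,0,0,0,0.006,0.42],[0,0,0,0,0,0.007,0.42],[0,0,0,0,0,0.007,0.42],[0,0,0,0,0,0.007,0.42],[0,0,0,0,0,0.007,0.42]]' 30
```

```text
clock: 23.6
tool_pos: [0.3801, -0.1388, -0.0103]
orientation: [-0.521, 0.853, 0.0, -0.0]
wrist_force: [0.8, -0.0, 0.1]
gripper_width: 0.0358
grasp_force: 0.0
```

```bash
python3 -m creep '[[0,0,0,0,0,0.001,0.42],[0,0,0,0,0,0.002,0.42],[0,0,0,0,0,0.003,0.42],[0,0,0,0,0,0.004,0.42],[0,0,0,0,0,0.004,0.42],[0,0,0,0,0,0.004,0.42],[0,0,0,0,0,0.004,0.42],[0,0,0,0,0,0.004,0.42],[0,0,0,0,0,0.004,0.42],[0,0,0,0,0,0.004,0.42]]' 30
```

```text
clock: 24.6
tool_pos: [0.3801, -0.1388, -0.0143]
orientation: [-0.521, 0.853, 0.0, -0.0]
wrist_force: [-0.9, 0.7, 0.0]
gripper_width: 0.0356
grasp_force: 0.0
```

```bash
python3 -m creep '[[0,0,0,0,0,0.001,0.42],[0,0,0,0,0,0.002,0.42],[0,0,0,0,0,0.003,0.42],[0,0,0,0,0,0.004,0.42],[0,0,0,0,0,0.005,0.42],[0,0,0,0,0,0.005,0.42],[0,0,0,0,0,0.005,0.42],[0,0,0,0,0,0.005,0.42],[0,0,0,0,0,0.005,0.42],[0,0,0,0,0,0.005,0.42]]' 30
```

```text
clock: 25.6
tool_pos: [0.3802, -0.1388, -0.0193]
orientation: [-0.521, 0.853, -0.0, -0.0]
wrist_force: [-0.0, 0.4, -0.8]
gripper_width: 0.0358
grasp_force: 0.0
```

```bash
python3 -m creep '[[0,0,0,0,0,0.001,0.42],[0,0,0,0,0,0.002,0.42],[0,0,0,0,0,0.003,0.42],[0,0,0,0,0,0.004,0.42],[0,0,0,0,0,0.004,0.42],[0,0,0,0,0,0.004,0.42],[0,0,0,0,0,0.004,0.42],[0,0,0,0,0,0.004,0.42],[0,0,0,0,0,0.004,0.42],[0,0,0,0,0,0.004,0.42]]' 30
```

```text
clock: 26.6
tool_pos: [0.3803, -0.1388, -0.0211]
orientation: [-0.521, 0.853, -0.0, -0.0]
wrist_force: [-6.8, 2.3, 27.1]
gripper_width: 0.0358
grasp_force: 13.7
```

Bench contact came at TCP z = −0.0205, so the tips stand 20.5 mm above the TCP reading. Next, the aluminium sink.

Run:
```python
from h import *
plan(.455,-.189,.04,-2.055)
```

```text
turn [-0.0003 -0.0003  0.0047] shift [ 0.0105 -0.0894 -0.061 ] yaw -2.045 j6 -1.446
```

```bash
python3 -m creep '[[0,0,0,0,0,-0.03,0.42],[0,0,0.005,0,0,-0.061,0.75],[0,0,0.005,0,0,-0.08,0.75],[0,0,0.005,0.005,-0.03,-0.08,0.75],[0,0,0.005,0.01,-0.06,-0.08,0.75],[0,0,0.005,0.0105,-0.0894,-0.061,0.75],[0,0,0.005,0.0105,-0.0894,-0.061,0.75],[0,0,0.005,0.0105,-0.0894,-0.061,0.75],[0,0,0.005,0.0105,-0.0894,-0.061,0.75],[0,0,0.005,0.0105,-0.0894,-0.061,0.75]]' 40
python3 - <<'E'
from h import *
p=wrist();sinks(p);print(place(p,'sink_a',3),place(p,'tube'))
p=wrist('w8.png');sinks(p);print(place(p,'sink_a',1))
im=p['image'][120:420,100:460];cv2.imwrite('pics/w8.png',cv2.cvtColor(cv2.resize(im,None,fx=2,fy=2,interpolation=2),4))
E
```

```text
clock: 27.6
tool_pos: [0.4542, -0.1885, 0.038]
orientation: [-0.517, 0.856, 0.0, -0.0]
wrist_force: [-1.0, -0.1, -0.4]
gripper_width: 0.0639
grasp_force: 0.0
outl 0.67 3450 px [277. 232.] mm [ 455.2 -190.9] [34.2 46.4] long -2.049
outl 0.64 2495 px [100. 270.] mm [ 587.8 -224.6] [39.6 54.3] long -2.432
outl 0.57 1446 px [ 13. 147.] mm [ 604.5 -343. ] [42.3 43. ] long -1.106
[(array([ 0.4559, -0.1903,  0.009 ]), 0.91), (array([ 0.5884, -0.2279,  0.0051]), 0.81), (array([ 0.6076, -0.3521,  0.0037]), 0.71)] [(array([ 0.5203, -0.2546, -0.0021]), 0.75)]
outl 0.93 1600 px [ 13. 148.] mm [ 604.5 -343.3] [43.9 44.7] long -1.097
outl 0.66 2316 px [101. 269.] mm [ 587.6 -224.8] [38. 53.] long -2.437
outl 0.56 3441 px [278. 232.] mm [ 455.6 -190.7] [33.8 47.1] long -2.029
outl 0.27 213 px [278. 360.] mm [507.3 -93.2] [15.3 18.3] long -3.018
[(array([ 0.517 , -0.2546, -0.0024]), 0.66)]
```

View pics/w8.png

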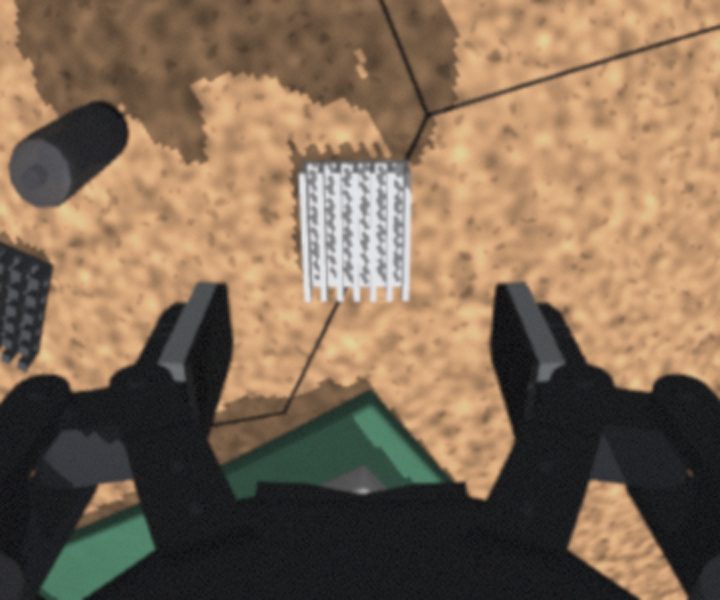

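The sink lies square between the pads, at crop (355,230). I'll descend and grip it.

Run:
```python
from h import *
plan(.456,-.1895,-.018,-2.04)
```

```text
turn [ 0.     -0.0004 -0.0074] shift [-0.     -0.0013  0.0559] yaw -2.056 j6 -1.479
```

```bash
python3 -m creep '[[0,0,-0.007,0,-0.0013,0.015,0.75],[0,0,-0.007,0,-0.0013,0.03,0.75],[0,0,-0.007,0,-0.0013,0.045,0.75],[0,0,-0.007,0,-0.0013,0.0555,0.65],[0,0,-0.007,0,-0.0013,0.0555,0.65],[0,0,-0.007,0,-0.0013,0.0555,0.2],[0,0,-0.007,0,-0.0013,0.0555,0.2],[0,0,-0.007,0,-0.0013,0.0555,0.2],[0,0,-0.007,0,-0.0013,0.0555,0.2],[0,0,-0.007,0,-0.0013,0.0555,0.2]]' 50
python3 -m creep '[[0,0,0,0,0,-0.01,0.2],[0,0,0,0,0,-0.04,0.2],[0,0,0,0,0,-0.08,0.2],[0,0,0,0,0,-0.12,0.2],[0,0,0,0,0,-0.16,0.2],[0,0,0,0,0,-0.2,0.2],[0,0,0,0,0,-0.2,0.2],[0,0,0,0,0,-0.2,0.2],[0,0,0,0,0,-0.2,0.2],[0,0,0,0,0,-0.2,0.2]]' 50
python3 - <<'E'
from h import *
plan(.499,.109,.18,-1.45)
p=wrist();print(place(p,'sink_a',3),place(p,'crown2',4)); s=robot.state(); print(s['tool_pos'])
for c in('scene','side'):
    p=robot.get_image(c);print(c,place(p,'crown2',4))
E
```

```text
clock: 28.95
tool_pos: [0.4568, -0.1899, -0.0171]
orientation: [-0.523, 0.852, -0.001, 0.0]
wrist_force: [-0.6, 0.2, 4.8]
gripper_width: 0.0326
grasp_force: 50.4
clock: 29.95
tool_pos: [0.4549, -0.1889, 0.1804]
orientation: [-0.523, 0.852, 0.002, -0.002]
wrist_force: [-0.6, 0.9, 0.2]
gripper_width: 0.0323
grasp_force: 49.9
turn [ 2.200e-03  1.000e-04 -2.822e-01] shift [-0.2856  0.0956  0.0005] yaw -2.041 j6 -1.494
[(array([ 0.5922, -0.2298,  0.0065]), 0.78), (array([ 0.6092, -0.3511,  0.0044]), 0.77), (array([ 0.4565, -0.1888,  0.2069]), 0.64)] [(array([ 0.5265, -0.0691,  0.096 ]), 0.79), (array([ 0.5901, -0.2272,  0.0087]), 0.72), (array([ 0.5792,  0.0672, -0.0053]), 0.45)]
[ 0.45541518 -0.18916424  0.18089867]
scene [(array([ 0.5276, -0.0646,  0.1044]), 0.84), (array([0.5091, 0.1074, 0.103 ]), 0.78), (array([0.5204, 0.0214, 0.105 ]), 0.69), (array([0.495 , 0.198 , 0.1036]), 0.61)]
side [(array([0.4997, 0.1949, 0.105 ]), 0.93), (array([0.5043, 0.1035, 0.0988]), 0.85), (array([0.5225, 0.0223, 0.1057]), 0.79), (array([ 0.5307, -0.0623,  0.1046]), 0.71)]
```

Gripped and lifted: opening 32 mm at 50 N. Now over crown2.

```bash
python3 -m creep '[[0,0,-0.035,-0.03,0.01,0,0.2],[0,0,-0.07,-0.065,0.022,0,0.2],[0,0,-0.1,-0.1,0.034,0,0.2],[0,0,-0.14,-0.14,0.047,0,0.2],[0,0,-0.175,-0.18,0.06,0,0.2],[0,0,-0.21,-0.22,0.074,0,0.2],[0,0,-0.25,-0.255,0.086,0,0.2],[0.002,0,-0.282,-0.276,0.096,0,0.2],[0.002,0,-0.282,-0.276,0.096,0,0.2],[0.002,0,-0.282,-0.276,0.096,0,0.2]]' 50
python3 - <<'E'
from h import *
for i in range(3):
    p=wrist();print(place(p,'crown2',4),place(p,'tester'),place(p,'sink_a',1))
s=robot.state();print(s['tool_pos'],s['gripper_width'],yaw())
# dome outlines: ellipse of visible
for o in robot.outline_of(p,'crown2')[:3]:
    m=np.argwhere(o['pixels']);print(round(o['p'],2),len(m),m.min(0),m.max(0))
im=p['image'][:,60:500];cv2.imwrite('pics/w9.png',cv2.cvtColor(im,4))
E
```

```text
clock: 31.3
tool_pos: [0.4954, 0.1003, 0.1818]
orientation: [0.749, -0.663, 0.002, -0.0]
wrist_force: [-1.0, 0.3, -0.3]
gripper_width: 0.0327
grasp_force: 49.9
[(array([0.5155, 0.0146, 0.1005]), 0.86), (array([0.4933, 0.1928, 0.1009]), 0.68), (array([0.514 , 0.1057, 0.0977]), 0.62)] [(array([ 0.5798,  0.067 , -0.004 ]), 0.66)] [(array([0.497 , 0.1012, 0.2061]), 0.85)]
[(array([0.495 , 0.1933, 0.1013]), 0.67), (array([0.5157, 0.0186, 0.0987]), 0.65), (array([0.5132, 0.106 , 0.0972]), 0.59)] [(array([ 0.5801,  0.0669, -0.0046]), 0.58)] [(array([0.4992, 0.1015, 0.2056]), 0.85)]
[(array([0.4941, 0.1924, 0.1009]), 0.93), (array([0.5166, 0.0185, 0.0975]), 0.92), (array([0.5161, 0.1057, 0.0981]), 0.56)] [(array([ 0.5791,  0.0687, -0.0042]), 0.59)] [(array([0.494 , 0.0976, 0.2041]), 0.75)]
[0.49561226 0.09985727 0.1819793 ] 0.032573235928106126 -1.4507886977966213
0.57 21806 [  0 219] [322 312]
```

View pics/w9.png

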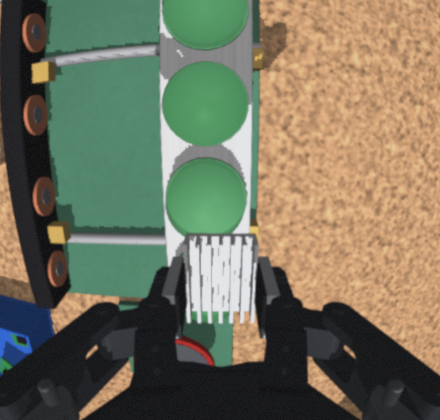

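```bash
cat >> h.py <<'E'
def domes(p,show=False):
    im=p['image'].astype(int);m=((im[...,1]-im[...,0]>50)&(im[...,1]>115)).astype(np.uint8)
    m=cv2.morphologyEx(m,cv2.MORPH_OPEN,np.ones((5,5),np.uint8))
    n,l,st,c=cv2.connectedComponentsWithStats(m)
    for i in range(1,n):
        if st[i,4]<1500: continue
        q=np.argwhere(l==i);(x,y),r=cv2.minEnclosingCircle(np.ascontiguousarray(q[:,::-1]).astype(np.float32))
        # sphere-silhouette: mean unit ray of boundary ~ axis to sphere centre
        a=np.linspace(0,2*np.pi,60)[:-1];d=rays(p,np.c_[y+r*np.sin(a),x+r*np.cos(a)]).mean(0);d/=np.linalg.norm(d)
        e=np.array(p['eye']);X=e+d*(.072-e[2])/d[2]
        print('dome px',round(x),round(y),round(r),'fill',round(st[i,4]/(np.pi*r*r),2),'xy',np.round(X[:2],4))
E
python3 - <<'E'
from h import *
p=wrist();domes(p);print(p['eye'],p['image'][104,265],p['image'][200,265],p['image'][104,140])
E
```

```text
dome px 265 10 42 fill 0.6 xy [ 0.5269 -0.0612]
dome px 265 103 42 fill 0.98 xy [0.5174 0.0186]
dome px 266 198 41 fill 0.93 xy [0.5079 0.1007]
[0.50404915 0.0193771  0.34366952] [ 84 154 102] [ 98 168 115] [ 84 133 108]
```

The picture shows the sink held at (220,280), with crown1 at (205,104) and crown2 at (205,200) clear to its front. I'll align over crown2 and lower.

Run:
```python
from h import *
plan(.508,.107,.095,-1.45)
```

```text
turn [-0.0015 -0.0007 -0.0002] shift [-0.0056 -0.0129  0.087 ] yaw -1.451 j6 -1.491
```

```bash
python3 -m creep '[[-0.0015,0,0,-0.003,-0.006,0,0.2],[-0.0015,0,0,-0.0056,-0.0125,0,0.2],[-0.0015,0,0,-0.0056,-0.0125,0.02,0.2],[-0.0015,0,0,-0.0056,-0.0125,0.04,0.2],[-0.0015,0,0,-0.0056,-0.0125,0.06,0.2],[-0.0015,0,0,-0.0056,-0.0125,0.075,0.2],[-0.0015,0,0,-0.0056,-0.0125,0.087,0.2],[-0.0015,0,0,-0.0056,-0.0125,0.087,0.2],[-0.0015,0,0,-0.0056,-0.0125,0.087,0.2],[-0.0015,0,0,-0.0056,-0.0125,0.087,0.2]]' 50
python3 - <<'E'
from h import *
plan(.508,.107,.085,-1.45)
p=wrist();domes(p);print(p['eye'],place(p,'sink_a'),place(p,'crown2',3))
E
```

```text
clock: 33.0
tool_pos: [0.5086, 0.1073, 0.0959]
orientation: [0.748, -0.663, 0.001, -0.0]
wrist_force: [-0.6, 0.1, -0.0]
gripper_width: 0.0329
grasp_force: 49.9
turn [-0.0009 -0.0007 -0.0002] shift [0.0002 0.0006 0.0109] yaw -1.45 j6 -1.482
dome px 280 93 61 fill 0.98 xy [0.5185 0.0195]
dome px 280 225 56 fill 0.63 xy [0.5091 0.0984]
dome px 280 342 41 fill 0.59 xy [0.4977 0.1912]
[0.51721938 0.02672445 0.2576088 ] [(array([0.5072, 0.108 , 0.1191]), 0.98)] [(array([0.5178, 0.0205, 0.0993]), 0.84), (array([0.4949, 0.1949, 0.1018]), 0.84)]
```

```bash
python3 -m creep '[[-0.001,0,0,0,0,0.003,0.2],[-0.001,0,0,0,0,0.006,0.2],[-0.001,0,0,0,0,0.008,0.2],[-0.001,0,0,0,0,0.009,0.2],[-0.001,0,0,0,0,0.01,0.2],[-0.001,0,0,0,0,0.011,0.2],[-0.001,0,0,0,0,0.0115,0.2],[-0.001,0,0,0,0,0.0115,0.2],[-0.001,0,0,0,0,0.0115,0.2],[-0.001,0,0,0,0,0.0115,0.2]]' 50
```

```text
clock: 34.15
tool_pos: [0.5076, 0.107, 0.0847]
orientation: [0.748, -0.663, 0.0, 0.001]
wrist_force: [-2.8, -1.5, 6.9]
gripper_width: 0.0324
grasp_force: 50.8
```

```bash
python3 -m creep '[[0,0,0,0,0,-0.0005,0.37],[0,0,0,0,0,-0.0005,0.38],[0,0,0,0,0,-0.0005,0.4],[0,0,0,0,0,-0.0005,0.42],[0,0,0,0,0,-0.0005,0.45],[0,0,0,0,0,-0.0005,0.5],[0,0,0,0,0,-0.0005,0.55],[0,0,0,0,0,-0.0005,0.6],[0,0,0,0,0,-0.0005,0.65],[0,0,0,0,0,-0.0005,0.65]]' 20
python3 -m creep '[[0,0,0,0,0,0,0.65],[0,0,0,0,0,-0.005,0.65],[0,0,0,0,0,-0.01,0.65],[0,0,0,0,0,-0.02,0.65],[0,0,0,0,0,-0.04,0.65],[0,0,0,0,0,-0.07,0.65],[0,0,0,0,0,-0.1,0.65],[0,0,0,0,0,-0.1,0.65],[0,0,0,0,0,-0.1,0.65],[0,0,0,0,0,-0.1,0.65]]' 40
python3 - <<'E'
from h import *
p=wrist();sinks(p,.114);print(place(p,'sink_a',3))
im=p['image'][60:360,120:440];cv2.imwrite('pics/w10.png',cv2.cvtColor(cv2.resize(im,None,fx=2,fy=2,interpolation=2),4))
for c in('scene','side'):
    p=robot.get_image(c);print(c,place(p,'sink_a',4))
plan(.592,-.223,.16,-2.43)
E
```

```text
clock: 35.15
tool_pos: [0.5077, 0.107, 0.084]
orientation: [0.748, -0.663, -0.0, 0.001]
wrist_force: [-0.4, 0.4, -0.5]
gripper_width: 0.0555
grasp_force: 0.0
clock: 36.15
tool_pos: [0.5072, 0.1071, 0.1834]
orientation: [0.748, -0.663, -0.001, 0.002]
wrist_force: [0.2, 0.3, -0.3]
gripper_width: 0.0558
grasp_force: 0.0
[(array([0.5093, 0.1052, 0.106 ]), 0.9), (array([0.4957, 0.1913, 0.1029]), 0.63)]
scene [(array([0.5041, 0.1116, 0.1108]), 0.76), (array([ 0.5949, -0.2237,  0.0066]), 0.63)]
side [(array([ 0.5929, -0.2181,  0.0096]), 0.89), (array([0.5046, 0.1098, 0.1077]), 0.72), (array([ 0.6104, -0.3491,  0.0058]), 0.64)]
turn [ 0.0011 -0.0015  0.4677] shift [ 0.3378 -0.0443  0.0238] yaw -1.45 j6 -1.482
```

View pics/w10.png

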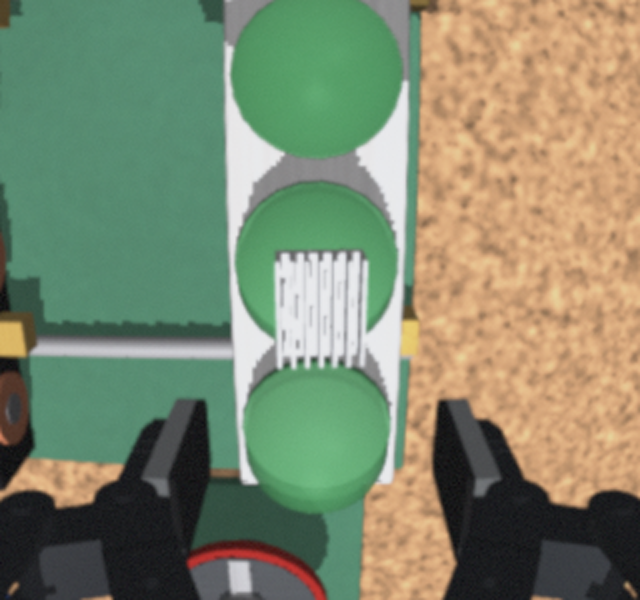

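The aluminium sink sits level and centred on crown2, at crop (320,305). Next is the dark one.

```bash
python3 -m creep '[[0,0,0.06,0.04,-0.005,0,0.7],[0,0,0.12,0.085,-0.011,0,0.75],[0,0,0.18,0.13,-0.017,0,0.75],[0,0,0.24,0.175,-0.023,0,0.75],[0,0,0.3,0.22,-0.029,0,0.75],[0,0,0.36,0.265,-0.035,0,0.75],[0,0,0.42,0.31,-0.041,0.01,0.75],[0,0,0.468,0.338,-0.044,0.05,0.75],[0,0,0.468,0.338,-0.044,0.09,0.75],[0,0,0.468,0.338,-0.044,0.12,0.75]]' 50
python3 - <<'E'
from h import *
for i in range(2):
    p=wrist();sinks(p);print(place(p,'sink_c',2),place(p,'tube',1))
plan(.592,-.223,.04,-2.43)
E
```

```text
clock: 37.5
tool_pos: [0.5904, -0.2244, 0.0611]
orientation: [-0.347, 0.938, 0.001, -0.002]
wrist_force: [-0.2, -0.1, 0.3]
gripper_width: 0.0642
grasp_force: 0.0
outl 0.83 3056 px [280. 223.] mm [ 591.1 -224.5] [35.3 47.1] long -2.434
outl 0.62 2888 px [129. 135.] mm [ 610.  -348.1] [36.  47.9] long -1.122
[(array([ 0.5931, -0.2277,  0.0056]), 0.89), (array([ 0.608 , -0.3514,  0.0086]), 0.74)] [(array([ 0.5208, -0.2556, -0.0015]), 0.62)]
outl 0.73 2932 px [279. 219.] mm [ 590.7 -224.7] [34.2 46.6] long -2.431
outl 0.57 2737 px [131. 132.] mm [ 610.2 -348.5] [35.7 48.4] long -1.126
[(array([ 0.6083, -0.3514,  0.0048]), 0.81), (array([ 0.5917, -0.2285,  0.0085]), 0.74)] [(array([ 5.193e-01, -2.550e-01,  2.000e-04]), 0.65)]
turn [-0.0021 -0.0002 -0.    ] shift [0.0009 0.0018 0.0272] yaw -2.43 j6 -1.071
```

Run:
```python
from h import *
plan(.592,-.2238,-.0175,-2.432);print(robot.state()['tool_pos'])
```

```text
turn [-0.0021 -0.0002  0.0009] shift [0.0014 0.0014 0.0847] yaw -2.43 j6 -1.071
[ 0.59376081 -0.22363995  0.06720492]
```

```bash
python3 -m creep '[[-0.002,0,0,0.0014,0.0014,0.02,0.75],[-0.002,0,0,0.0014,0.0014,0.04,0.75],[-0.002,0,0,0.0014,0.0014,0.055,0.75],[-0.002,0,0,0.0014,0.0014,0.065,0.7],[-0.002,0,0,0.0014,0.0014,0.07,0.65],[-0.002,0,0,0.0014,0.0014,0.07,0.65],[-0.002,0,0,0.0014,0.0014,0.07,0.65],[-0.002,0,0,0.0014,0.0014,0.07,0.65],[-0.002,0,0,0.0014,0.0014,0.07,0.65],[-0.002,0,0,0.0014,0.0014,0.07,0.65]]' 50
python3 - <<'E'
from h import *
plan(.592,-.2238,-.0175,-2.432);print(robot.state()['tool_pos'])
E
```

```text
clock: 38.9
tool_pos: [0.5901, -0.2234, -0.0051]
orientation: [-0.348, 0.937, 0.001, -0.002]
wrist_force: [-1.2, -0.1, -0.4]
gripper_width: 0.0554
grasp_force: 0.0
turn [ 0.0016 -0.0011  0.0007] shift [-0.0012 -0.0016  0.0124] yaw -2.431 j6 -1.073
[ 0.59009334 -0.22342207 -0.00507988]
```

```bash
python3 -m creep '[[0,0,0,-0.0006,-0.001,0.004,0.65],[0,0,0,-0.0012,-0.0016,0.008,0.65],[0,0,0,-0.0012,-0.0016,0.0122,0.65],[0,0,0,-0.0012,-0.0016,0.0122,0.65],[0,0,0,-0.0012,-0.0016,0.0122,0.2],[0,0,0,-0.0012,-0.0016,0.0122,0.2],[0,0,0,-0.0012,-0.0016,0.0122,0.2],[0,0,0,-0.0012,-0.0016,0.0122,0.2],[0,0,0,-0.0012,-0.0016,0.0122,0.2],[0,0,0,-0.0012,-0.0016,0.0122,0.2]]' 50
python3 -m creep '[[0,0,0,0,0,-0.01,0.2],[0,0,0,0,0,-0.04,0.2],[0,0,0,0,0,-0.08,0.2],[0,0,0,0,0,-0.12,0.2],[0,0,0,0,0,-0.16,0.2],[0,0,0,0,0,-0.2,0.2],[0,0,0,0,0,-0.2,0.2],[0,0,0,0,0,-0.2,0.2],[0,0,0,0,0,-0.2,0.2],[0,0,0,0,0,-0.2,0.2]]' 50
python3 - <<'E'
from h import *
plan(.5185,.0195,.18,-1.45)
p=wrist();print(place(p,'sink_a',3))
E
```

```text
clock: 39.9
tool_pos: [0.5918, -0.2237, -0.0177]
orientation: [-0.348, 0.937, 0.001, -0.002]
wrist_force: [0.1, -0.8, 0.9]
gripper_width: 0.0325
grasp_force: 50.9
clock: 40.9
tool_pos: [0.5914, -0.2235, 0.1802]
orientation: [-0.348, 0.937, 0.003, -0.003]
wrist_force: [0.2, 0.4, -1.3]
gripper_width: 0.0325
grasp_force: 50.8
turn [ 4.400e-03 -2.000e-04 -4.682e-01] shift [-0.1033  0.2317  0.0015] yaw -2.431 j6 -1.072
[(array([ 0.591 , -0.2282,  0.2062]), 0.92), (array([ 0.6119, -0.3532,  0.0053]), 0.67), (array([0.5058, 0.1074, 0.1081]), 0.65)]
```

```bash
python3 -m creep '[[0,0,-0.06,-0.013,0.03,0,0.2],[0,0,-0.12,-0.027,0.062,0,0.2],[0,0,-0.18,-0.042,0.095,0,0.2],[0,0,-0.24,-0.058,0.13,0,0.2],[0,0,-0.3,-0.073,0.165,0,0.2],[0,0,-0.36,-0.088,0.2,0,0.2],[0.002,0,-0.42,-0.1,0.225,0,0.2],[0.004,0,-0.468,-0.1033,0.2317,0,0.2],[0.004,0,-0.468,-0.1033,0.2317,0.04,0.2],[0.004,0,-0.468,-0.1033,0.2317,0.08,0.2]]' 50
python3 - <<'E'
from h import *
for i in range(2):
    p=wrist();domes(p);print(p['eye'],place(p,'sink_c',2),place(p,'crown2',3))
plan(.5185,.0193,.085,-1.45);print(robot.state()['tool_pos'])
E
```

```text
clock: 42.0
tool_pos: [0.5203, 0.0199, 0.1029]
orientation: [0.749, -0.663, 0.003, -0.002]
wrist_force: [0.7, 0.8, -0.5]
gripper_width: 0.0326
grasp_force: 50.8
dome px 169 80 67 fill 0.4 xy [ 0.5987 -0.0704]
dome px 283 93 59 fill 0.98 xy [ 0.529  -0.0681]
dome px 166 224 92 fill 0.56 xy [0.5968 0.0224]
dome px 282 223 55 fill 0.66 xy [0.5196 0.0117]
dome px 282 340 41 fill 0.44 xy [0.5079 0.108 ]
[ 0.52837466 -0.06060901  0.26465583] [(array([0.5192, 0.0149, 0.125 ]), 0.67), (array([0.5059, 0.1103, 0.11  ]), 0.66)] [(array([ 0.5271, -0.0708,  0.0985]), 0.91)]
dome px 275 93 59 fill 0.98 xy [ 0.5289 -0.0682]
dome px 169 108 44 fill 0.44 xy [ 0.5909 -0.054 ]
dome px 159 225 92 fill 0.4 xy [0.5959 0.0217]
dome px 275 224 55 fill 0.64 xy [0.5194 0.0114]
dome px 278 338 41 fill 0.45 xy [0.5068 0.1039]
[ 0.52590225 -0.06133956  0.26184698] [(array([0.5141, 0.0172, 0.1231]), 0.96), (array([0.5058, 0.1077, 0.1073]), 0.83)] [(array([ 0.5288, -0.0719,  0.0946]), 0.56)]
turn [-0.0027 -0.001  -0.0003] shift [-0.0006  0.0024  0.0197] yaw -1.451 j6 -1.653
[0.52088675 0.01904491 0.10473685]
```

```bash
python3 -m creep '[[-0.002,0,0,0,0.002,0.005,0.2],[-0.002,0,0,0,0.002,0.01,0.2],[-0.002,0,0,0,0.002,0.01,0.2],[-0.002,0,0,0,0.002,0.01,0.2],[-0.002,0,0,0,0.002,0.01,0.2],[-0.002,0,0,0,0.002,0.01,0.2],[-0.002,0,0,0,0.002,0.01,0.2],[-0.002,0,0,0,0.002,0.01,0.2],[-0.002,0,0,0,0.002,0.01,0.2],[-0.002,0,0,0,0.002,0.01,0.2]]' 50
python3 - <<'E'
from h import *
plan(.5185,.0190,.0843,-1.45)
p=wrist();domes(p)
E
```

```text
clock: 43.3
tool_pos: [0.5173, 0.0189, 0.0928]
orientation: [0.748, -0.663, 0.0, 0.001]
wrist_force: [0.9, 0.4, -0.3]
gripper_width: 0.0326
grasp_force: 50.7
turn [ 0.0008 -0.0009 -0.0002] shift [ 0.     -0.0012  0.0085] yaw -1.45 j6 -1.653
dome px 175 42 36 fill 0.41 xy [ 0.5902 -0.0934]
dome px 277 93 62 fill 0.98 xy [ 0.5289 -0.0682]
dome px 167 108 46 fill 0.41 xy [ 0.591  -0.0544]
dome px 158 228 93 fill 0.41 xy [0.5951 0.0206]
dome px 277 228 57 fill 0.61 xy [0.5195 0.0108]
dome px 278 342 43 fill 0.53 xy [0.5078 0.1007]
```

```bash
python3 -m creep '[[0,0,0,0,-0.0012,0.002,0.2],[0,0,0,0,-0.0012,0.004,0.2],[0,0,0,0,-0.0012,0.006,0.2],[0,0,0,0,-0.0012,0.007,0.2],[0,0,0,0,-0.0012,0.008,0.2],[0,0,0,0,-0.0012,0.0085,0.2],[0,0,0,0,-0.0012,0.009,0.2],[0,0,0,0,-0.0012,0.009,0.2],[0,0,0,0,-0.0012,0.009,0.2],[0,0,0,0,-0.0012,0.009,0.2]]' 50
```

```text
clock: 44.35
tool_pos: [0.5185, 0.019, 0.0841]
orientation: [0.748, -0.663, 0.0, 0.001]
wrist_force: [-1.6, 0.4, 2.8]
gripper_width: 0.0329
grasp_force: 51.1
```

```bash
python3 -m creep '[[0,0,0,0,0,0,0.37],[0,0,0,0,0,0,0.38],[0,0,0,0,0,0,0.4],[0,0,0,0,0,0,0.42],[0,0,0,0,0,0,0.45],[0,0,0,0,0,0,0.5],[0,0,0,0,0,0,0.55],[0,0,0,0,0,0,0.6],[0,0,0,0,0,0,0.65],[0,0,0,0,0,0,0.65]]' 20
python3 -m creep '[[0,0,0,0,0,0,0.65],[0,0,0,0,0,-0.005,0.65],[0,0,0,0,0,-0.01,0.65],[0,0,0,0,0,-0.02,0.65],[0,0,0,0,0,-0.04,0.65],[0,0,0,0,0,-0.07,0.65],[0,0,0,0,0,-0.1,0.65],[0,0,0,0,0,-0.1,0.65],[0,0,0,0,0,-0.1,0.65],[0,0,0,0,0,-0.1,0.65]]' 40
python3 - <<'E'
from h import *
p=wrist('w11.png');print(place(p,'sink_a',3))
for c in('scene','side'):
    p=robot.get_image(c);print(c,place(p,'sink_a',4))
plan(.61,-.348,.10,-1.12)
E
```

```text
clock: 45.35
tool_pos: [0.5185, 0.019, 0.0839]
orientation: [0.748, -0.663, 0.0, 0.001]
wrist_force: [-0.5, 0.6, -0.6]
gripper_width: 0.0555
grasp_force: 0.0
clock: 46.35
tool_pos: [0.518, 0.0192, 0.1833]
orientation: [0.748, -0.663, -0.0, 0.002]
wrist_force: [0.4, -0.5, -0.1]
gripper_width: 0.0556
grasp_force: 0.0
[(array([0.5085, 0.1119, 0.1077]), 0.62), (array([0.5156, 0.0157, 0.1074]), 0.62)]
scene [(array([0.5175, 0.0217, 0.1119]), 0.78), (array([ 0.6127, -0.3441,  0.0072]), 0.71), (array([0.5037, 0.1138, 0.1077]), 0.63)]
side [(array([ 0.6089, -0.3502,  0.0081]), 0.86), (array([0.517 , 0.0214, 0.1086]), 0.8), (array([0.5074, 0.1093, 0.1071]), 0.45)]
turn [ 0.0016 -0.0006 -0.1578] shift [ 0.3754 -0.0473  0.0836] yaw -1.45 j6 -1.653
```

View pics/w11.png

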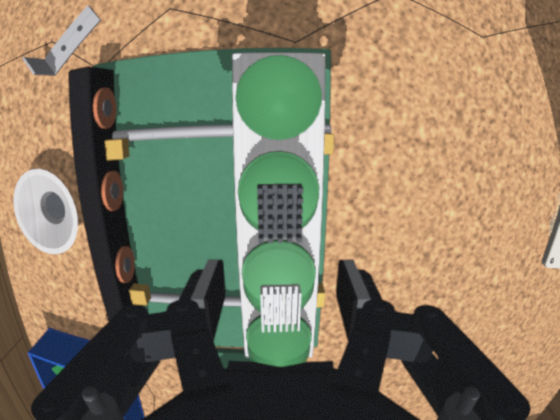

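The dark sink is level on crown1 at (280,212), and the aluminium one still balances on crown2 at (281,308). Next is copper.

```bash
python3 -m creep '[[0,0,-0.02,0.045,-0.006,0,0.7],[0,0,-0.04,0.09,-0.012,0,0.75],[0,0,-0.06,0.13,-0.018,0,0.75],[0,0,-0.08,0.175,-0.024,0,0.75],[0,0,-0.1,0.22,-0.03,0,0.75],[0,0,-0.12,0.265,-0.035,0.01,0.75],[0,0,-0.14,0.31,-0.04,0.03,0.75],[0,0,-0.158,0.35,-0.044,0.06,0.75],[0,0,-0.158,0.3754,-0.0473,0.1,0.75],[0,0,-0.158,0.3754,-0.0473,0.12,0.75]]' 50
python3 -m creep '[[0,0,0,0,0,0,0.75],[0,0,0,0,0,0,0.75],[0,0,0,0,0,0,0.75],[0,0,0,0,0,0,0.75],[0,0,0,0,0,0,0.75],[0,0,0,0,0,0,0.75],[0,0,0,0,0,0,0.75],[0,0,0,0,0,0,0.75],[0,0,0,0,0,0,0.75],[0,0,0,0,0,0,0.75]]' 50
python3 - <<'E'
from h import *
for i in range(2):
    p=wrist();sinks(p);print(place(p,'sink_b',2))
plan(.61,-.3475,-.0175,-1.12);print(robot.state()['tool_pos'])
E
```

```text
clock: 47.65
tool_pos: [0.6082, -0.3512, 0.0588]
orientation: [0.846, -0.533, -0.003, 0.002]
wrist_force: [-0.6, 0.7, 0.4]
gripper_width: 0.064
grasp_force: 0.0
clock: 48.65
tool_pos: [0.6104, -0.3481, 0.0644]
orientation: [0.847, -0.531, -0.0, 0.001]
wrist_force: [-0.1, -0.3, 0.1]
gripper_width: 0.0643
grasp_force: 0.0
outl 0.62 2975 px [279. 214.] mm [ 611.8 -351.9] [34.7 48.3] long -1.125
[(array([ 0.6086, -0.3517,  0.0038]), 0.96)]
outl 0.82 3069 px [279. 214.] mm [ 611.9 -351.6] [34.9 48.4] long -1.145
[(array([ 0.6096, -0.3515,  0.0059]), 0.97)]
turn [ 0.001  -0.0006  0.0002] shift [-0.0008  0.0001  0.0819] yaw -1.119 j6 -2.539
[ 0.61053389 -0.34806824  0.0644302 ]
```

```bash
python3 -m creep '[[0,0,0.003,0.002,0.0004,0.02,0.75],[0,0,0.004,0.002,0.0004,0.04,0.75],[0,0,0.004,0.002,0.0004,0.06,0.75],[0,0,0.004,0.002,0.0004,0.07,0.7],[0,0,0.004,0.002,0.0004,0.077,0.65],[0,0,0.004,0.002,0.0004,0.082,0.65],[0,0,0.004,0.002,0.0004,0.082,0.65],[0,0,0.004,0.002,0.0004,0.082,0.65],[0,0,0.004,0.002,0.0004,0.082,0.65],[0,0,0.004,0.002,0.0004,0.082,0.65]]' 50
python3 -m creep '[[0,0,0,0,0,0,0.65],[0,0,0,0,0,0,0.2],[0,0,0,0,0,0,0.2],[0,0,0,0,0,0,0.2],[0,0,0,0,0,0,0.2],[0,0,0,0,0,0,0.2],[0,0,0,0,0,-0.005,0.2],[0,0,0,0,0,-0.03,0.2],[0,0,0,0,0,-0.06,0.2],[0,0,0,0,0,-0.1,0.2]]' 50
python3 - <<'E'
from h import *
plan(.529,-.0682,.18,-1.45)
p=wrist();print(place(p,'sink_a',3))
E
```

```text
clock: 49.95
tool_pos: [0.6115, -0.3504, -0.0166]
orientation: [0.845, -0.534, 0.001, 0.001]
wrist_force: [0.1, -0.4, 0.1]
gripper_width: 0.056
grasp_force: 0.0
clock: 50.95
tool_pos: [0.6091, -0.3489, 0.0806]
orientation: [0.845, -0.535, -0.003, 0.001]
wrist_force: [0.1, -1.1, -0.0]
gripper_width: 0.0329
grasp_force: 50.7
turn [0.003  0.0014 0.1538] shift [-0.2883 -0.0474 -0.0985] yaw -1.128 j6 -2.533
[]
```

```bash
python3 -m creep '[[0,0,0,0,0,-0.04,0.2],[0,0,0,0,0,-0.08,0.2],[0,0,0.02,-0.025,-0.004,-0.1,0.2],[0,0,0.05,-0.065,-0.01,-0.1,0.2],[0,0,0.08,-0.11,-0.018,-0.1,0.2],[0,0,0.11,-0.155,-0.025,-0.1,0.2],[0,0,0.14,-0.2,-0.033,-0.1,0.2],[0,0,0.154,-0.24,-0.04,-0.1,0.2],[0.002,0,0.154,-0.27,-0.045,-0.1,0.2],[0.002,0,0.154,-0.288,-0.047,-0.1,0.2]]' 50
python3 -m creep '[[0,0,0,0,0,0,0.2],[0,0,0,0,0,0,0.2],[0,0,0,0,0,0,0.2],[0,0,0,0,0,0.02,0.2],[0,0,0,0,0,0.04,0.2],[0,0,0,0,0,0.06,0.2],[0,0,0,0,0,0.075,0.2],[0,0,0,0,0,0.08,0.2],[0,0,0,0,0,0.08,0.2],[0,0,0,0,0,0.08,0.2]]' 50
python3 - <<'E'
from h import *
p=wrist();print(place(p,'sink_a',3),place(p,'crown2',4));domes(p)
plan(.529,-.0682,.0845,-1.45);print(robot.state()['tool_pos'])
E
```

```text
clock: 52.05
tool_pos: [0.5289, -0.0672, 0.1816]
orientation: [0.749, -0.662, 0.001, -0.0]
wrist_force: [0.2, -0.3, -0.3]
gripper_width: 0.0326
grasp_force: 50.7
clock: 53.05
tool_pos: [0.5312, -0.0702, 0.1026]
orientation: [0.748, -0.664, 0.002, -0.001]
wrist_force: [0.4, -0.2, -0.2]
gripper_width: 0.0324
grasp_force: 50.7
[(array([ 0.5246, -0.0202,  0.0916]), 0.85), (array([ 0.5291, -0.0716,  0.1239]), 0.8)] [(array([0.5189, 0.0151, 0.097 ]), 0.62)]
dome px 180 188 61 fill 0.49 xy [ 0.5973 -0.094 ]
dome px 282 226 55 fill 0.59 xy [ 0.53   -0.0762]
dome px 171 288 63 fill 0.32 xy [ 0.6043 -0.018 ]
turn [-0.0021 -0.0008 -0.0003] shift [-0.0019  0.0022  0.0185] yaw -1.451 j6 -1.821
[ 0.53128968 -0.06978203  0.10304685]
```

```bash
python3 -m creep '[[-0.002,0,0,-0.001,0.001,0.005,0.2],[-0.002,0,0,-0.001,0.001,0.01,0.2],[-0.002,0,0,-0.001,0.001,0.01,0.2],[-0.002,0,0,-0.001,0.001,0.01,0.2],[-0.002,0,0,-0.001,0.001,0.01,0.2],[-0.002,0,0,-0.001,0.001,0.01,0.2],[-0.002,0,0,-0.001,0.001,0.01,0.2],[-0.002,0,0,-0.001,0.001,0.01,0.2],[-0.002,0,0,-0.001,0.001,0.01,0.2],[-0.002,0,0,-0.001,0.001,0.01,0.2]]' 50
python3 - <<'E'
from h import *
plan(.529,-.0682,.0847,-1.45)
for c in('scene','side'):
    p=robot.get_image(c);print(c,place(p,'sink_a',4),place(p,'crown0',4))
E
```

```text
clock: 54.2
tool_pos: [0.5294, -0.0686, 0.0921]
orientation: [0.748, -0.663, -0.0, 0.001]
wrist_force: [0.4, 0.2, -0.3]
gripper_width: 0.0324
grasp_force: 50.7
turn [ 0.0008 -0.0006 -0.0002] shift [-0.0005  0.0003  0.0074] yaw -1.45 j6 -1.819
scene [(array([0.5007, 0.1084, 0.1101]), 0.79), (array([ 0.5264, -0.0148,  0.0953]), 0.7), (array([ 0.5295, -0.0661,  0.1151]), 0.65)] [(array([0.4938, 0.198 , 0.1013]), 0.96), (array([0.5155, 0.019 , 0.103 ]), 0.95), (array([ 0.5266, -0.0592,  0.1063]), 0.7), (array([0.508 , 0.1085, 0.1025]), 0.61)]
side [(array([ 0.5229, -0.0699,  0.1163]), 0.62), (array([0.5106, 0.1088, 0.1119]), 0.6), (array([ 0.5237, -0.011 ,  0.0948]), 0.45)] [(array([0.5069, 0.1064, 0.0993]), 0.93), (array([0.5215, 0.0208, 0.1045]), 0.91), (array([0.5018, 0.1945, 0.1042]), 0.71), (array([ 0.5314, -0.0642,  0.1063]), 0.64)]
```

The dark sink has been knocked off crown1 and now leans between crown0 and crown1. I'll put copper on crown3 so that it stays clear for re-grasping.

```bash
python3 -m creep '[[0,0,0,0,0,-0.04,0.2],[0,0,0,0,0,-0.08,0.2],[0,0,0,-0.03,0,-0.1,0.2],[0,0,0,-0.07,0,-0.1,0.2],[0,0,0,-0.115,0,-0.1,0.2],[0,0,0,-0.16,0,-0.1,0.2],[0,0,0,-0.2,0,-0.1,0.2],[0,0,0,-0.235,0,-0.1,0.2],[0,0,0,-0.255,0,-0.1,0.2],[0,0,0,-0.264,0,-0.1,0.2]]' 50
python3 -m creep '[[0,0,0,0,0,0,0.2],[0,0,0,0,0,0,0.2],[0,0,0,0,0,0.02,0.2],[0,0,0,0,0,0.05,0.2],[0,0,0,0,0,0.075,0.2],[0,0,0,0,0,0.09,0.2],[0,0,0,0,0,0.095,0.2],[0,0,0,0,0,0.095,0.2],[0,0,0,0,0,0.095,0.2],[0,0,0,0,0,0.095,0.2]]' 50
python3 - <<'E'
from h import *
p=wrist();print(place(p,'sink_a',3),place(p,'crown2',4));domes(p);sinks(p,.114)
plan(.4975,.1937,.0847,-1.45);print(robot.state()['tool_pos'])
E
```

```text
clock: 55.5
tool_pos: [0.4973, 0.1956, 0.1916]
orientation: [0.749, -0.662, -0.0, 0.001]
wrist_force: [0.1, 0.7, -0.4]
gripper_width: 0.0325
grasp_force: 50.8
clock: 56.5
tool_pos: [0.4987, 0.1935, 0.098]
orientation: [0.748, -0.663, 0.0, -0.0]
wrist_force: [1.2, 0.4, 0.3]
gripper_width: 0.0324
grasp_force: 50.7
[(array([0.4931, 0.1893, 0.1234]), 0.69), (array([0.5076, 0.1073, 0.1076]), 0.65)] []
dome px 242 96 44 fill 0.27 xy [0.5296 0.1097]
dome px 280 226 56 fill 0.59 xy [0.4986 0.1855]
outl 0.8 7301 px [285.  96.] mm [506.  109.1] [34.7 44.3] long -1.444
outl 0.65 5920 px [280. 270.] mm [497.4 198.3] [37.4 54. ] long -1.453
turn [ 0.0002 -0.0004 -0.0002] shift [-0.0001  0.0005  0.0127] yaw -1.45 j6 -1.32
[0.49806518 0.19364498 0.09740909]
```

```bash
python3 -m creep '[[0,0,0,0,0.0005,0.003,0.2],[0,0,0,0,0.0005,0.006,0.2],[0,0,0,0,0.0005,0.009,0.2],[0,0,0,0,0.0005,0.011,0.2],[0,0,0,0,0.0005,0.012,0.2],[0,0,0,0,0.0005,0.0127,0.2],[0,0,0,0,0.0005,0.0127,0.2],[0,0,0,0,0.0005,0.0127,0.2],[0,0,0,0,0.0005,0.0127,0.2],[0,0,0,0,0.0005,0.0127,0.2]]' 50
```

```text
clock: 57.7
tool_pos: [0.4969, 0.1933, 0.0847]
orientation: [0.748, -0.663, -0.0, 0.001]
wrist_force: [-2.3, -1.0, 5.4]
gripper_width: 0.0326
grasp_force: 51.4
```

```bash
python3 -m creep '[[0,0,0,0,0,0,0.37],[0,0,0,0,0,0,0.38],[0,0,0,0,0,0,0.4],[0,0,0,0,0,0,0.42],[0,0,0,0,0,0,0.45],[0,0,0,0,0,0,0.5],[0,0,0,0,0,0,0.55],[0,0,0,0,0,0,0.6],[0,0,0,0,0,0,0.65],[0,0,0,0,0,0,0.65]]' 20
python3 -m creep '[[0,0,0,0,0,0,0.65],[0,0,0,0,0,-0.005,0.65],[0,0,0,0,0,-0.01,0.65],[0,0,0,0,0,-0.02,0.65],[0,0,0,0,0,-0.04,0.65],[0,0,0,0.02,0,-0.07,0.65],[0,0,0,0.06,0,-0.1,0.65],[0,0,0,0.1,0,-0.1,0.65],[0,0,0,0.13,0,-0.1,0.65],[0,0,0,0.13,0,-0.1,0.65]]' 40
python3 - <<'E'
from h import *
p=wrist();print(p['eye'],place(p,'sink_a',4));sinks(p,.10);domes(p)
im=p['image'][:,100:460];cv2.imwrite('pics/w12.png',cv2.cvtColor(cv2.resize(im,None,fx=1.4,fy=1.4,interpolation=2),4))
for c in('scene','side'):
    p=robot.get_image(c);print(c,place(p,'sink_a',4))
E
```

```text
clock: 58.7
tool_pos: [0.4971, 0.1934, 0.084]
orientation: [0.748, -0.663, -0.0, 0.001]
wrist_force: [0.6, -0.0, 1.0]
gripper_width: 0.0559
grasp_force: 0.0
clock: 59.7
tool_pos: [0.5136, 0.0613, 0.1857]
orientation: [0.747, -0.665, 0.001, 0.001]
wrist_force: [0.2, 0.3, -0.5]
gripper_width: 0.0558
grasp_force: 0.0
[ 0.52206774 -0.01915657  0.34740542] [(array([0.5085, 0.1097, 0.1064]), 0.91), (array([0.4953, 0.1914, 0.1096]), 0.91), (array([ 0.5233, -0.0219,  0.0922]), 0.65)]
outl 0.76 1450 px [282. 339.] mm [495.  199.4] [35.8 58.7] long -1.444
outl 0.75 2359 px [275. 111.] mm [526.1 -15.9] [36.7 43. ] long -1.466
outl 0.68 2001 px [282. 263.] mm [505.3 113. ] [36.1 51.2] long -1.479
dome px 279 52 42 fill 0.9 xy [ 0.5285 -0.0646]
dome px 182 48 60 fill 0.37 xy [ 0.6122 -0.0631]
dome px 188 179 92 fill 0.6 xy [0.5973 0.0522]
dome px 279 147 42 fill 0.73 xy [0.5188 0.0162]
dome px 280 237 39 fill 0.64 xy [0.5091 0.0986]
dome px 280 312 35 fill 0.54 xy [0.499  0.1828]
scene [(array([0.5027, 0.1118, 0.1091]), 0.74), (array([0.4985, 0.195 , 0.1067]), 0.7), (array([ 0.7852, -0.1253,  0.0034]), 0.69), (array([ 0.5247, -0.0143,  0.0956]), 0.45)]
side [(array([ 0.5251, -0.0152,  0.0948]), 0.8), (array([0.5084, 0.1109, 0.1068]), 0.7), (array([0.4933, 0.1934, 0.1084]), 0.56)]
```

View pics/w12.png

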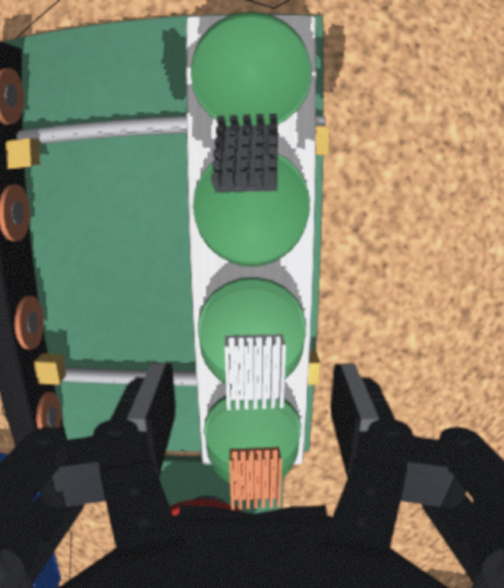

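The last picture shows aluminium balanced on crown2 at (255,370) and copper on crown3 at (255,478). The dark sink leans from crown1 toward crown0 at (246,153), tilted about 36°. I'll tilt the tool the same way to grasp it squarely.

```bash
cat >> h.py <<'E'
def tplan(c,off,th,yw=-1.45,along=0.0):
    "tilted grasp: block centre c, TCP 24.5 mm beyond it minus off along tool z"
    s=robot.state();M=R.from_quat(s['orientation']).as_matrix()
    T=np.c_[[np.cos(yw),np.sin(yw),0],[np.sin(yw),-np.cos(yw),0],[0,0,-1]]@R.from_rotvec([0,-th,0]).as_matrix()
    t=np.array(c)+T[:,2]*(.0245-off)+T[:,0]*along
    print('TCP',np.round(t,4),'turn',np.round(R.from_matrix(M.T@T).as_rotvec()/np.radians(120),4),'shift',np.round(M.T@(t-s['tool_pos']),4),'now',np.round(s['tool_pos'],4))
E
python3 -c "
from h import *
tplan((.525,-.016,.094),.08,.63)"
```

```text
TCP [ 0.5289 -0.0485  0.1388] turn [ 0.0011 -0.3013  0.0004] shift [ 0.1151 -0.0023  0.0454] now [0.5127 0.0655 0.1841]
```

```bash
python3 -m creep '[[0,-0.05,0,0.03,0,-0.02,0.7],[0,-0.11,0,0.06,0,-0.02,0.75],[0,-0.18,0,0.09,0,-0.02,0.75],[0,-0.25,0,0.115,-0.002,-0.02,0.75],[0.001,-0.301,0,0.115,-0.002,-0.01,0.75],[0.001,-0.301,0,0.115,-0.002,0.01,0.75],[0.001,-0.301,0,0.115,-0.002,0.03,0.75],[0.001,-0.301,0,0.115,-0.002,0.045,0.75],[0.001,-0.301,0,0.115,-0.002,0.045,0.75],[0.001,-0.301,0,0.115,-0.002,0.045,0.75]]' 40
python3 - <<'E'
from h import *
tplan((.525,-.016,.094),.0,.63)
s=robot.state();T=R.from_quat(s['orientation']).as_matrix()
for i in range(2):
    p=wrist();print(p['eye'],place(p,'sink_c',2))
    for o in robot.outline_of(p,'sink_c')[:2]:
        # outline on plane through the presumed top face, in tool axes relative to TCP
        m=np.argwhere(o['pixels']);d=rays(p,m)@T;e=T.T@(p['eye']-s['tool_pos'])
        zp=.08-.0245-.005
        P=e+d*((zp-e[2])/d[:,2])[:,None];q=cv2.minAreaRect((P[:,:2]*1000).astype(np.float32))
        print(round(o['p'],2),len(m),np.round(m.mean(0)[::-1]),np.round(q[0],1),np.round(q[1],1),round(q[2],1))
for c in('scene','side'):
    p=robot.get_image(c);print(c,place(p,'sink_a',4))
E
```

```text
clock: 61.05
tool_pos: [0.5287, -0.0488, 0.1394]
orientation: [0.712, -0.631, -0.232, -0.205]
wrist_force: [-0.0, 0.1, 0.1]
gripper_width: 0.0642
grasp_force: 0.0
TCP [ 0.5233 -0.0017  0.0742] turn [ 0.0002 -0.0001 -0.    ] shift [ 0.0001 -0.0003  0.0806] now [ 0.5287 -0.0488  0.1394]
[ 0.54738352 -0.20923805  0.22223176] [(array([ 0.5236, -0.0217,  0.0903]), 0.95), (array([0.5067, 0.1085, 0.109 ]), 0.72)]
0.77 2584 [278. 220.] [ 2.4 -0.9] [44.8 33.7] 2.1
0.64 579 [283. 319.] [-84.4   2.8] [24.1 23.3] 83.8
[ 0.54775798 -0.20968234  0.22350761] [(array([ 0.5258, -0.0219,  0.0936]), 0.65)]
0.95 2590 [279. 219.] [ 1.9 -0.6] [44.9 33.4] 2.4
0.92 418 [283. 317.] [-83.8   2. ] [22.2 20. ] 88.5
scene [(array([0.5028, 0.1128, 0.1094]), 0.51), (array([ 0.5277, -0.0129,  0.0954]), 0.44)]
side [(array([ 0.5242, -0.0168,  0.0948]), 0.69), (array([0.5079, 0.1118, 0.1061]), 0.47), (array([0.5216, 0.0234, 0.1057]), 0.33), (array([0.5012, 0.197 , 0.101 ]), 0.28)]
```

```bash
python3 -m creep '[[0,0,0,0.001,-0.0005,0.02,0.75],[0,0,0,0.001,-0.0005,0.04,0.75],[0,0,0,0.001,-0.0005,0.055,0.75],[0,0,0,0.001,-0.0005,0.065,0.72],[0,0,0,0.001,-0.0005,0.072,0.68],[0,0,0,0.001,-0.0005,0.077,0.65],[0,0,0,0.001,-0.0005,0.079,0.65],[0,0,0,0.001,-0.0005,0.079,0.65],[0,0,0,0.001,-0.0005,0.079,0.65],[0,0,0,0.001,-0.0005,0.079,0.65]]' 50
python3 -m creep '[[0,0,0,0,0,0,0.55],[0,0,0,0,0,0,0.5],[0,0,0,0,0,0,0.45],[0,0,0,0,0,0,0.4],[0,0,0,0,0,0,0.3],[0,0,0,0,0,0,0.2],[0,0,0,0,0,0,0.2],[0,0,0,0,0,0,0.2],[0,0,0,0,0,0,0.2],[0,0,0,0,0,0,0.2]]' 50
python3 - <<'E'
from h import *
for c in('scene','side'):
    p=robot.get_image(c);print(c,place(p,'sink_a',4))
tplan((.525,-.016,.094),.1,.63)
E
```

```text
clock: 62.55
tool_pos: [0.524, -0.0045, 0.0752]
orientation: [0.711, -0.631, -0.231, -0.206]
wrist_force: [0.4, 0.4, -0.1]
gripper_width: 0.0554
grasp_force: 0.0
clock: 63.55
tool_pos: [0.5239, -0.0042, 0.0751]
orientation: [0.711, -0.631, -0.231, -0.206]
wrist_force: [-0.8, -2.5, 4.2]
gripper_width: 0.0327
grasp_force: 49.4
scene [(array([ 0.5244, -0.0133,  0.0949]), 0.69), (array([0.5051, 0.1115, 0.1098]), 0.67)]
side [(array([0.4939, 0.1943, 0.1082]), 0.63), (array([ 0.5238, -0.0118,  0.0949]), 0.48), (array([0.506 , 0.1118, 0.1094]), 0.44)]
TCP [ 0.5304 -0.0602  0.155 ] turn [-0.0007 -0.0005 -0.0002] shift [-0.0015  0.0002 -0.0977] now [ 0.5239 -0.0043  0.0751]
```

```bash
python3 -m creep '[[0,0,0,0,0,-0.01,0.2],[0,0,0,0,0,-0.03,0.2],[0,0,0,0,0,-0.06,0.2],[0,0,0,0,0,-0.1,0.2],[0,0,0,0,0,-0.12,0.2],[0,0,0,0,0,-0.12,0.2],[0,0,0,0,0,-0.12,0.2],[0,0,0,0,0,-0.12,0.2],[0,0,0,0,0,-0.12,0.2],[0,0,0,0,0,-0.12,0.2]]' 50
python3 - <<'E'
from h import *
plan(.529,-.0687,.16,-1.45)
E
```

```text
clock: 64.75
tool_pos: [0.5315, -0.0733, 0.171]
orientation: [0.711, -0.631, -0.233, -0.205]
wrist_force: [-0.6, -0.0, -0.6]
gripper_width: 0.0324
grasp_force: 49.5
turn [ 7.00e-04  3.01e-01 -3.00e-04] shift [0.0025 0.0019 0.0118] yaw -1.451 j6 -2.233
```

```bash
python3 -m creep '[[0,0.06,0,0,0,0,0.2],[0,0.13,0,0.001,0.001,0,0.2],[0,0.2,0,0.002,0.002,0,0.2],[0,0.26,0,0.0025,0.002,0,0.2],[0,0.301,0,0.0025,0.002,0,0.2],[0,0.301,0,0.0025,0.002,0,0.2],[0,0.301,0,0.0025,0.002,0,0.2],[0,0.301,0,0.0025,0.002,0,0.2],[0,0.301,0,0.0025,0.002,0,0.2],[0,0.301,0,0.0025,0.002,0,0.2]]' 50
python3 - <<'E'
from h import *
s=robot.state();T=R.from_quat(s['orientation']).as_matrix()
p=wrist();print(place(p,'sink_c',3),s['tool_pos'])
for o in robot.outline_of(p,'sink_c')[:3]:
    m=np.argwhere(o['pixels']);d=rays(p,m)@T;e=T.T@(p['eye']-s['tool_pos']);zp=-.0245-.006
    P=e+d*((zp-e[2])/d[:,2])[:,None];q=cv2.minAreaRect((P[:,:2]*1000).astype(np.float32))
    print(round(o['p'],2),len(m),np.round(m.mean(0)[::-1]),m.min(0),m.max(0),np.round(q[0],1),np.round(q[1],1),round(q[2],1))
plan(.529,-.0687,.1,-1.45)
q=robot.get_image('side');r=robot.outline_of(q,'sink_c')
for o in r[:4]:
    m=np.argwhere(o['pixels']);print(round(o['p'],2),np.round(m.mean(0)[::-1]),np.round(cv2.minAreaRect(np.ascontiguousarray(m[:,::-1]).astype(np.float32))[1:][0]),)
for X in ((.529,-.0687,.185),): 
    c=rot(q).T@(np.array(X)-q['eye']);print('expect',q['cx']+q['fx']*c[0]/-c[2],q['cy']-q['fy']*c[1]/-c[2])
E
```

```text
clock: 65.75
tool_pos: [0.5303, -0.0774, 0.1699]
orientation: [0.748, -0.664, 0.0, 0.0]
wrist_force: [-0.1, 1.4, -0.5]
gripper_width: 0.0324
grasp_force: 49.4
[(array([ 0.5264, -0.0818,  0.1896]), 0.74), (array([ 5.191e-01, -2.562e-01,  3.000e-04]), 0.68)] [ 0.53028255 -0.07742008  0.16991399]
0.61 5702 [281. 271.] [229 243] [320 317] [3.7 0.7] [49.6 32.9] 0.4
turn [ 0.0001 -0.0004 -0.001 ] shift [-0.0085  0.0003  0.0701] yaw -1.452 j6 -1.833
0.73 [244. 185.] [15. 17.]
0.53 [211. 185.] [11. 16.]
0.47 [198. 173.] [14. 16.]
0.45 [361. 239.] [16. 37.]
expect 240.5687980430244 186.52805436459036
```

```bash
python3 -m creep '[[0,0,0,-0.005,0,0.01,0.2],[0,0,0,-0.01,0,0.03,0.2],[0,0,0,-0.01,0,0.05,0.2],[0,0,0,-0.01,0,0.065,0.2],[0,0,0,-0.01,0,0.072,0.2],[0,0,0,-0.01,0,0.072,0.2],[0,0,0,-0.01,0,0.072,0.2],[0,0,0,-0.01,0,0.072,0.2],[0,0,0,-0.01,0,0.072,0.2],[0,0,0,-0.01,0,0.072,0.2]]' 50
python3 - <<'E'
from h import *
plan(.529,-.067,.0865,-1.45);print(robot.state()['tool_pos'])
for i in range(2):
    p=wrist();print(place(p,'sink_c',1),place(p,'crown0',3))
E
```

```text
clock: 67.0
tool_pos: [0.5296, -0.0667, 0.099]
orientation: [0.748, -0.664, 0.001, -0.0]
wrist_force: [0.0, 0.8, -0.6]
gripper_width: 0.0326
grasp_force: 49.4
turn [-0.0007 -0.0007 -0.0005] shift [0.0002 0.0007 0.0125] yaw -1.451 j6 -1.815
[ 0.52962104 -0.06669856  0.0990246 ]
[(array([ 0.5267, -0.0716,  0.1173]), 0.59)] [(array([0.5163, 0.0145, 0.0993]), 0.77)]
[(array([ 0.5292, -0.0718,  0.1188]), 0.96)] [(array([0.5186, 0.0173, 0.0989]), 0.73)]
```

```bash
python3 -m creep '[[0,0,0,0,0.0007,0.003,0.2],[0,0,0,0,0.0007,0.006,0.2],[0,0,0,0,0.0007,0.008,0.2],[0,0,0,0,0.0007,0.01,0.2],[0,0,0,0,0.0007,0.011,0.2],[0,0,0,0,0.0007,0.012,0.2],[0,0,0,0,0.0007,0.0125,0.2],[0,0,0,0,0.0007,0.0125,0.2],[0,0,0,0,0.0007,0.0125,0.2],[0,0,0,0,0.0007,0.0125,0.2]]' 50
python3 -m creep '[[0,0,0,0,0,0.0005,0.2],[0,0,0,0,0,0.001,0.2],[0,0,0,0,0,0.001,0.2],[0,0,0,0,0,0.001,0.2],[0,0,0,0,0,0.001,0.2],[0,0,0,0,0,0.001,0.2],[0,0,0,0,0,0.001,0.2],[0,0,0,0,0,0.001,0.2],[0,0,0,0,0,0.001,0.2],[0,0,0,0,0,0.001,0.2]]' 50
```

```text
clock: 68.3
tool_pos: [0.5284, -0.0667, 0.0883]
orientation: [0.748, -0.664, 0.001, -0.0]
wrist_force: [-5.3, 1.3, 14.4]
gripper_width: 0.0324
grasp_force: 51.3
clock: 69.3
tool_pos: [0.5287, -0.0667, 0.0882]
orientation: [0.748, -0.664, 0.002, -0.0]
wrist_force: [-6.7, 0.9, 18.0]
gripper_width: 0.0322
grasp_force: 51.9
```

```bash
python3 -m creep '[[0,0,0,0,0,-0.001,0.2],[0,0,0,0,0,-0.002,0.2],[0,0,0,0,0,-0.0025,0.2],[0,0,0,0,0,-0.0025,0.2],[0,0,0,0,0,-0.0025,0.2],[0,0,0,0,0,-0.0025,0.2],[0,0,0,0,0,-0.0025,0.2],[0,0,0,0,0,-0.0025,0.2],[0,0,0,0,0,-0.0025,0.2],[0,0,0,0,0,-0.0025,0.2]]' 50
```

```text
clock: 70.3
tool_pos: [0.5287, -0.0667, 0.0884]
orientation: [0.748, -0.664, 0.001, -0.0]
wrist_force: [-2.3, 0.9, 7.4]
gripper_width: 0.0321
grasp_force: 50.5
```

```bash
python3 -m creep '[[0,0,0,0,0,-0.0005,0.37],[0,0,0,0,0,-0.0005,0.38],[0,0,0,0,0,-0.0005,0.4],[0,0,0,0,0,-0.0005,0.42],[0,0,0,0,0,-0.0005,0.45],[0,0,0,0,0,-0.0005,0.5],[0,0,0,0,0,-0.0005,0.55],[0,0,0,0,0,-0.0005,0.6],[0,0,0,0,0,-0.0005,0.65],[0,0,0,0,0,-0.0005,0.65]]' 20
python3 -m creep '[[0,0,0,0,0,0,0.65],[0,0,0,0,0,-0.005,0.65],[0,0,0,0,0,-0.01,0.65],[0,0,0,0,0,-0.02,0.65],[0,0,0,0,0,-0.04,0.65],[0,0,0,0,0,-0.07,0.65],[0,0,0,0,0,-0.1,0.65],[0,0,0,0,0,-0.1,0.65],[0,0,0,0,0,-0.1,0.65],[0,0,0,0,0,-0.1,0.65]]' 40
python3 - <<'E'
from h import *
p=wrist();print(place(p,'sink_c',4));sinks(p,.114)
for c in('scene','side'):
    p=robot.get_image(c);print(c,place(p,'sink_a',4),place(p,'crown0',4))
print(yaw(),robot.state()['joints'])
E
```

```text
clock: 71.3
tool_pos: [0.5285, -0.0667, 0.0879]
orientation: [0.748, -0.664, 0.001, 0.0]
wrist_force: [0.7, 0.0, -0.4]
gripper_width: 0.0552
grasp_force: 0.0
clock: 72.3
tool_pos: [0.5278, -0.0665, 0.1873]
orientation: [0.748, -0.664, -0.0, 0.001]
wrist_force: [0.9, 0.1, -0.2]
gripper_width: 0.0554
grasp_force: 0.0
[(array([ 0.5233, -0.0695,  0.1074]), 0.83), (array([0.5079, 0.1106, 0.1078]), 0.69)]
outl 0.84 429 px [279. 359.] mm [509.3  84.7] [20.  32.7] long -3.028
outl 0.68 2475 px [281. 210.] mm [525.4 -67.7] [34.8 46.8] long -1.432
scene [(array([0.5028, 0.1102, 0.1082]), 0.74), (array([ 0.5243, -0.0629,  0.1123]), 0.65)] [(array([0.5091, 0.1109, 0.1015]), 0.9), (array([ 0.5261, -0.0635,  0.1028]), 0.79), (array([0.4944, 0.1996, 0.1037]), 0.77), (array([0.5199, 0.0203, 0.1026]), 0.62)]
side [(array([0.5083, 0.1078, 0.1065]), 0.71), (array([0.4958, 0.1947, 0.1085]), 0.7), (array([ 0.5274, -0.063 ,  0.1079]), 0.48)] [(array([0.5024, 0.1063, 0.0992]), 0.77), (array([0.5221, 0.0235, 0.1067]), 0.76), (array([ 0.5336, -0.0603,  0.1031]), 0.72)]
-1.4510128073314998 [-1.24703501e-01  3.15930577e-01  4.48501582e-02  1.29976535e+00
 -1.10566693e-03 -1.81528315e+00]
```

All three sinks are balanced. Back to the crank.

Run:
```python
from h import *
plan(.568,.333,.19,.12)
```

```text
turn [ 5.000e-04 -3.000e-04 -7.501e-01] shift [-0.392  -0.0871 -0.0029] yaw -1.451 j6 -1.815
```

```bash
python3 -m creep '[[0,0,-0.07,-0.02,-0.005,-0.01,0.65],[0,0,-0.14,-0.06,-0.013,-0.01,0.65],[0,0,-0.21,-0.105,-0.023,-0.01,0.65],[0,0,-0.28,-0.15,-0.033,-0.01,0.65],[0,0,-0.35,-0.195,-0.043,-0.01,0.65],[0,0,-0.42,-0.24,-0.053,-0.01,0.65],[0,0,-0.49,-0.285,-0.063,-0.01,0.65],[0,0,-0.56,-0.33,-0.073,-0.01,0.65],[0,0,-0.63,-0.37,-0.082,-0.005,0.65],[0,0,-0.7,-0.392,-0.087,-0.003,0.65]]' 40
python3 -m creep '[[0,0,-0.05,0,0,0,0.65],[0,0,-0.05,0,0,0,0.65],[0,0,-0.05,0,0,0,0.65],[0,0,-0.05,0,0,0.02,0.65],[0,0,-0.05,0,0,0.04,0.65],[0,0,-0.05,0,0,0.05,0.65],[0,0,-0.05,0,0,0.05,0.65],[0,0,-0.05,0,0,0.05,0.65],[0,0,-0.05,0,0,0.05,0.65],[0,0,-0.05,0,0,0.05,0.65]]' 40
python3 - <<'E'
from h import *
for i in range(2):
    p=wrist();print(place(p,'crank'),place(p,'wheel_axis'))
for c in('scene','side'):
    p=robot.get_image(c);print(c,place(p,'crank'),place(p,'wheel_axis'),place(p,'sink_a',4))
plan(.568,.3335,.048,.12)
E
```

```text
clock: 73.75
tool_pos: [0.5674, 0.3365, 0.1894]
orientation: [1.0, 0.012, -0.0, 0.0]
wrist_force: [0.1, -0.7, 0.3]
gripper_width: 0.0554
grasp_force: 0.0
clock: 74.75
tool_pos: [0.5687, 0.3332, 0.1418]
orientation: [0.998, 0.06, 0.001, 0.0]
wrist_force: [-0.8, 0.7, 0.2]
gripper_width: 0.0556
grasp_force: 0.0
[(array([0.5722, 0.3297, 0.0955]), 0.77)] [(array([0.5303, 0.3269, 0.0566]), 0.66)]
[(array([0.5702, 0.3293, 0.0957]), 0.69)] [(array([0.5288, 0.329 , 0.0563]), 0.71)]
scene [(array([0.5683, 0.3297, 0.0989]), 0.62)] [(array([0.5208, 0.3293, 0.0582]), 0.92)] [(array([ 0.5286, -0.0602,  0.109 ]), 0.79), (array([0.4996, 0.1954, 0.1062]), 0.69), (array([0.503 , 0.1109, 0.1122]), 0.61)]
side [(array([0.5692, 0.337 , 0.1018]), 0.79)] [(array([0.5298, 0.3298, 0.0618]), 0.68)] [(array([0.4934, 0.1963, 0.1093]), 0.68), (array([ 0.5259, -0.0633,  0.1102]), 0.66), (array([0.5089, 0.1099, 0.1095]), 0.55)]
turn [ 0.0006 -0.0001 -0.0001] shift [ 0.0001 -0.0007  0.0924] yaw 0.12 j6 -2.731
```

```bash
python3 -m creep '[[0,0,0,0,0.0008,0.03,0.65],[0,0,0,0,0.0008,0.06,0.65],[0,0,0,0,0.0008,0.08,0.65],[0,0,0,0,0.0008,0.0924,0.6],[0,0,0,0,0.0008,0.0924,0.5],[0,0,0,0,0.0008,0.0924,0.35],[0,0,0,0,0.0008,0.0924,0.25],[0,0,0,0,0.0008,0.0924,0.18],[0,0,0,0,0.0008,0.0924,0],[0,0,0,0,0.0008,0.0924,0]]' 30
python3 -c "
from h import *
plan(.568,.3335,.048,.12)"
```

```text
clock: 76.45
tool_pos: [0.5692, 0.3324, 0.0497]
orientation: [0.998, 0.06, 0.002, 0.0]
wrist_force: [0.7, -1.0, 5.5]
gripper_width: 0.013
grasp_force: 29.5
turn [ 0.0002 -0.0015 -0.0001] shift [-0.0011 -0.0012  0.0017] yaw 0.12 j6 -2.732
```

```bash
python3 -m creep '[[0,0,0.0143,0,0.0013,0,0],[0,0,0.043,-0.0002,0.0038,0,0],[0,0,0.0859,-0.0007,0.0075,0,0],[0,0,0.1432,-0.0019,0.0124,0,0],[0,0,0.2005,-0.0036,0.0171,0,0],[0,0,0.2578,-0.006,0.0216,0,0],[0,0,0.3151,-0.0088,0.0257,0,0],[0,0,0.3724,-0.0121,0.0295,0,0],[0,0,0.4297,-0.0159,0.0329,0,0],[0,0,0.4775,-0.0193,0.0353,0,0]]' 30
python3 - <<'E'
from h import *
for c in('scene','side'):
    p=robot.get_image(c);print(c,place(p,'sink_a',4))
E
```

```text
clock: 77.45
tool_pos: [0.5532, 0.2962, 0.0497]
orientation: [0.904, -0.428, 0.0, -0.001]
wrist_force: [-2.8, 2.9, 6.0]
gripper_width: 0.0128
grasp_force: 29.7
scene [(array([ 0.5307, -0.0635,  0.1095]), 0.76), (array([0.5106, 0.1135, 0.1119]), 0.75), (array([0.503 , 0.1975, 0.1049]), 0.55)]
side [(array([ 0.5301, -0.0625,  0.1113]), 0.74), (array([0.4995, 0.1926, 0.105 ]), 0.66), (array([0.5277, 0.021 , 0.1059]), 0.46), (array([0.515 , 0.1101, 0.1095]), 0.45)]
```

Sinks ride well. Continuing.

```bash
python3 -m creep '[[0,0,0.0573,-0.0003,0.005,0,0],[0,0,0.1146,-0.0012,0.01,0,0],[0,0,0.1719,-0.0027,0.0148,0,0],[0,0,0.2292,-0.0047,0.0194,0,0],[0,0,0.2865,-0.0073,0.0237,0,0],[0,0,0.3438,-0.0104,0.0277,0,0],[0,0,0.4011,-0.014,0.0313,0,0],[0,0,0.4584,-0.0179,0.0344,0,0],[0,0,0.5157,-0.0222,0.037,0,0],[0,0,0.573,-0.0268,0.0391,0,0]]' 30
python3 -m creep '[[0,0,0.0573,-0.0003,0.005,0,0],[0,0,0.1146,-0.0012,0.01,0,0],[0,0,0.1719,-0.0027,0.0148,0,0],[0,0,0.2292,-0.0047,0.0194,0,0],[0,0,0.2865,-0.0073,0.0237,0,0],[0,0,0.3438,-0.0104,0.0277,0,0],[0,0,0.4011,-0.014,0.0313,0,0],[0,0,0.4584,-0.0179,0.0344,0,0],[0,0,0.5157,-0.0222,0.037,0,0],[0,0,0.573,-0.0268,0.0391,0,0]]' 30
python3 - <<'E'
from h import *
for c in('scene','side'):
    p=robot.get_image(c);print(c,place(p,'sink_a',4))
print(yaw(),robot.state()['joints'][5])
E
```

```text
clock: 78.65
tool_pos: [0.5071, 0.2935, 0.0497]
orientation: [-0.505, 0.863, 0.001, 0.003]
wrist_force: [1.7, 5.8, 4.4]
gripper_width: 0.0131
grasp_force: 29.6
clock: 79.65
tool_pos: [0.4874, 0.3354, 0.0497]
orientation: [0.071, 0.997, 0.002, 0.003]
wrist_force: [4.7, 3.0, 1.8]
gripper_width: 0.013
grasp_force: 29.6
scene [(array([ 0.5537, -0.0603,  0.112 ]), 0.81), (array([0.5217, 0.1995, 0.1087]), 0.63), (array([0.5265, 0.1143, 0.1107]), 0.6), (array([0.4822, 0.3323, 0.0992]), 0.52)]
side [(array([0.5153, 0.1952, 0.1091]), 0.68), (array([0.575 , 0.0708, 0.0026]), 0.57), (array([ 0.5472, -0.0584,  0.1107]), 0.56), (array([0.5313, 0.1132, 0.1088]), 0.52)]
3.0042083497775924 0.740268283561996
```

```bash
python3 -m creep '[[0,0,0.0573,-0.0003,0.005,0,0],[0,0,0.1146,-0.0012,0.01,0,0],[0,0,0.1719,-0.0027,0.0148,0,0],[0,0,0.2292,-0.0047,0.0194,0,0],[0,0,0.2865,-0.0073,0.0237,0,0],[0,0,0.3438,-0.0104,0.0277,0,0],[0,0,0.4011,-0.014,0.0313,0,0],[0,0,0.4584,-0.0179,0.0344,0,0],[0,0,0.5157,-0.0222,0.037,0,0],[0,0,0.573,-0.0268,0.0391,0,0]]' 30
python3 -m creep '[[0,0,0.0573,-0.0003,0.005,0,0],[0,0,0.1146,-0.0012,0.01,0,0],[0,0,0.1719,-0.0027,0.0148,0,0],[0,0,0.2292,-0.0047,0.0194,0,0],[0,0,0.2865,-0.0073,0.0237,0,0],[0,0,0.3438,-0.0104,0.0277,0,0],[0,0,0.4011,-0.014,0.0313,0,0],[0,0,0.4297,-0.0159,0.0329,0,0],[0,0,0.4488,-0.0172,0.0339,0,0],[0,0,0.4584,-0.0179,0.0344,0,0]]' 30
python3 - <<'E'
from h import *
for c in('scene','side'):
    p=robot.get_image(c);print(c,place(p,'sink_a',4),place(p,'crank'))
print(yaw(),robot.state()['joints'][5])
E
```

```text
clock: 80.85
tool_pos: [0.5183, 0.3692, 0.0497]
orientation: [0.622, 0.783, 0.002, 0.001]
wrist_force: [2.3, 1.4, 6.1]
gripper_width: 0.0132
grasp_force: 29.9
clock: 81.85
tool_pos: [0.556, 0.3597, 0.0497]
orientation: [0.913, 0.409, 0.002, -0.0]
wrist_force: [1.3, 2.0, 4.8]
gripper_width: 0.0129
grasp_force: 29.9
scene [(array([ 0.5647, -0.0606,  0.1134]), 0.69), (array([0.5414, 0.1151, 0.1089]), 0.67), (array([0.5359, 0.2008, 0.108 ]), 0.61), (array([0.5302, 0.2004, 0.1035]), 0.23)] [(array([0.554 , 0.356 , 0.0995]), 0.71)]
side [(array([0.5457, 0.113 , 0.1082]), 0.72), (array([ 0.5627, -0.0602,  0.1096]), 0.7), (array([0.5308, 0.1975, 0.1063]), 0.66)] [(array([0.5549, 0.365 , 0.0998]), 0.62)]
0.8429723252535055 2.873008694190851
```

Just over halfway (5.6 rad). The wrist is near its range, so I'll re-grip with a half turn back.

```bash
python3 -m creep '[[0,0,0,0,0,0,0.2],[0,0,0,0,0,0,0.3],[0,0,0,0,0,0,0.5],[0,0,0,0,0,0,0.55],[0,0,0,0,0,-0.03,0.55],[0,0,0,0,0,-0.06,0.55],[0,0,-0.07,0,0,-0.07,0.55],[0,0,-0.14,0,0,-0.07,0.55],[0,0,-0.21,0,0,-0.07,0.55],[0,0,-0.28,0,0,-0.07,0.55]]' 30
python3 -m creep '[[0,0,-0.07,0,0,0,0.55],[0,0,-0.14,0,0,0,0.55],[0,0,-0.21,0,0,0,0.55],[0,0,-0.28,0,0,0,0.55],[0,0,-0.35,0,0,0,0.55],[0,0,-0.42,0,0,0,0.55],[0,0,-0.49,0,0,0,0.55],[0,0,-0.56,0,0,0,0.55],[0,0,-0.63,0,0,0,0.55],[0,0,-0.7,0,0,0,0.55]]' 30
python3 -m creep '[[0,0,-0.07,0,0,0,0.55],[0,0,-0.14,0,0,0,0.55],[0,0,-0.21,0,0,0,0.55],[0,0,-0.28,0,0,0,0.55],[0,0,-0.35,0,0,0,0.55],[0,0,-0.42,0,0,0,0.55],[0,0,-0.49,0,0,0,0.55],[0,0,-0.52,0,0,0,0.55],[0,0,-0.52,0,0,0,0.55],[0,0,-0.52,0,0,0,0.55]]' 30
python3 - <<'E'
from h import *
for i in range(2):
    p=wrist();print(place(p,'crank'))
for c in('scene','side'):
    p=robot.get_image(c);print(c,place(p,'sink_a',4),place(p,'crank'))
plan(.556,.3597,.049,.835-np.pi)
E
```

```text
clock: 83.15
tool_pos: [0.5543, 0.3583, 0.1179]
orientation: [0.753, 0.658, -0.0, 0.001]
wrist_force: [-0.3, 1.2, -0.3]
gripper_width: 0.0467
grasp_force: 0.0
clock: 84.15
tool_pos: [0.5542, 0.3582, 0.1176]
orientation: [0.12, 0.993, -0.001, -0.0]
wrist_force: [0.4, 0.0, 0.4]
gripper_width: 0.0472
grasp_force: 0.0
clock: 85.15
tool_pos: [0.5543, 0.3584, 0.1177]
orientation: [-0.408, 0.913, -0.001, -0.0]
wrist_force: [0.2, 1.0, 0.1]
gripper_width: 0.0469
grasp_force: 0.0
[(array([0.557 , 0.3588, 0.0968]), 0.96)]
[(array([0.5554, 0.357 , 0.0969]), 0.64)]
scene [(array([0.5356, 0.2008, 0.1068]), 0.85), (array([ 0.5671, -0.0621,  0.1117]), 0.61), (array([0.5435, 0.1167, 0.107 ]), 0.5)] [(array([0.5555, 0.3584, 0.0988]), 0.96)]
side [(array([0.5452, 0.1137, 0.1103]), 0.64), (array([ 0.564 , -0.0584,  0.1084]), 0.64), (array([0.5326, 0.1954, 0.1093]), 0.63)] [(array([0.555 , 0.3635, 0.0976]), 0.62)]
turn [-0.0005 -0.0003  0.0035] shift [-0.002  -0.0003  0.069 ] yaw -2.299 j6 -0.268
```

```bash
python3 -m creep '[[0,0,0,-0.001,0,0.02,0.55],[0,0,0,-0.0015,0,0.045,0.55],[0,0,0,-0.0015,0,0.06,0.55],[0,0,0,-0.0015,0,0.068,0.5],[0,0,0,-0.0015,0,0.068,0.35],[0,0,0,-0.0015,0,0.068,0.25],[0,0,0,-0.0015,0,0.068,0.2],[0,0,0,-0.0015,0,0.068,0.1],[0,0,0,-0.0015,0,0.068,0],[0,0,0,-0.0015,0,0.068,0]]' 30
python3 -m creep '[[0,0,0.0143,0,-0.0013,0,0],[0,0,0.043,0.0002,-0.0038,0,0],[0,0,0.0859,0.0007,-0.0075,0,0],[0,0,0.1432,0.0019,-0.0124,0,0],[0,0,0.2005,0.0036,-0.0171,0,0],[0,0,0.2578,0.006,-0.0216,0,0],[0,0,0.3151,0.0088,-0.0257,0,0],[0,0,0.3724,0.0121,-0.0295,0,0],[0,0,0.4297,0.0159,-0.0329,0,0],[0,0,0.4775,0.0193,-0.0353,0,0]]' 30
python3 - <<'E'
from h import *
for c in('scene','side'):
    p=robot.get_image(c);print(c,place(p,'sink_a',4),place(p,'crank'))
E
```

```text
clock: 86.65
tool_pos: [0.5564, 0.3601, 0.0515]
orientation: [-0.409, 0.913, -0.0, 0.001]
wrist_force: [0.3, -0.5, 4.8]
gripper_width: 0.0134
grasp_force: 29.5
clock: 87.65
tool_pos: [0.5696, 0.322, 0.0515]
orientation: [0.081, 0.997, 0.0, 0.001]
wrist_force: [-1.0, 0.4, 5.6]
gripper_width: 0.0129
grasp_force: 29.8
scene [(array([0.5501, 0.1168, 0.1107]), 0.81), (array([0.5433, 0.2011, 0.1074]), 0.63), (array([0.5214, 0.331 , 0.0575]), 0.44)] [(array([0.5647, 0.3191, 0.099 ]), 0.8)]
side [(array([0.5384, 0.1994, 0.11  ]), 0.65), (array([ 0.5687, -0.057 ,  0.1118]), 0.59), (array([ 6.264e-01, -4.623e-01,  6.000e-04]), 0.57), (array([0.5542, 0.117 , 0.1057]), 0.45)] [(array([0.5678, 0.3255, 0.0999]), 0.64)]
```

```bash
python3 -m creep '[[0,0,0.0573,0.0003,-0.005,0,0],[0,0,0.1146,0.0012,-0.01,0,0],[0,0,0.1719,0.0027,-0.0148,0,0],[0,0,0.2292,0.0047,-0.0194,0,0],[0,0,0.2865,0.0073,-0.0237,0,0],[0,0,0.3438,0.0104,-0.0277,0,0],[0,0,0.4011,0.014,-0.0313,0,0],[0,0,0.4584,0.0179,-0.0344,0,0],[0,0,0.5157,0.0222,-0.037,0,0],[0,0,0.573,0.0268,-0.0391,0,0]]' 30
python3 -m creep '[[0,0,0.0573,0.0003,-0.005,0,0],[0,0,0.1146,0.0012,-0.01,0,0],[0,0,0.1719,0.0027,-0.0148,0,0],[0,0,0.2292,0.0047,-0.0194,0,0],[0,0,0.2865,0.0073,-0.0237,0,0],[0,0,0.3438,0.0104,-0.0277,0,0],[0,0,0.4011,0.014,-0.0313,0,0],[0,0,0.4297,0.0159,-0.0329,0,0],[0,0,0.4488,0.0172,-0.0339,0,0],[0,0,0.4584,0.0179,-0.0344,0,0]]' 30
python3 - <<'E'
from h import *
for c in('scene','side'):
    p=robot.get_image(c);print(c,place(p,'sink_a',4),place(p,'crank'))
s=robot.state();print(yaw(),s['joints'][5],np.arctan2(s['tool_pos'][1]-.3285,s['tool_pos'][0]-.5275))
E
```

```text
clock: 88.95
tool_pos: [0.5368, 0.2877, 0.0514]
orientation: [0.63, 0.777, 0.001, 0.001]
wrist_force: [-1.5, -0.4, 5.7]
gripper_width: 0.0131
grasp_force: 29.9
clock: 89.95
tool_pos: [0.4994, 0.2981, 0.0515]
orientation: [0.917, 0.4, 0.001, 0.0]
wrist_force: [-1.0, 0.3, 6.6]
gripper_width: 0.0127
grasp_force: 29.9
scene [(array([0.559 , 0.2046, 0.106 ]), 0.88), (array([0.5658, 0.1167, 0.1105]), 0.66), (array([ 0.5867, -0.0555,  0.1107]), 0.57)] [(array([0.4948, 0.2951, 0.0979]), 0.56)]
side [(array([0.5677, 0.1167, 0.1074]), 0.59), (array([ 0.5851, -0.0573,  0.1145]), 0.59), (array([0.5526, 0.1992, 0.1067]), 0.51)] [(array([0.4982, 0.2999, 0.1011]), 0.65)]
0.8239326477107545 2.8561829901501268 -2.319383508674091
```

```bash
python3 -m creep '[[0,0,0.01,0.0003,-0.005,0,0],[0,0,0.02,0.0012,-0.01,0,0],[0,0,0.03,0.0027,-0.0148,0,0],[0,0,0.04,0.0047,-0.0194,0,0],[0,0,0.05,0.0073,-0.0237,0,0],[0,0,0.06,0.0104,-0.0277,0,0],[0,0,0.07,0.014,-0.0313,0,0],[0,0,0.08,0.0179,-0.0344,0,0],[0,0,0.08,0.0222,-0.037,0,0],[0,0,0.08,0.0268,-0.0391,0,0]]' 35
python3 - <<'E'
from h import *
for c in('scene','side'):
    p=robot.get_image(c);print(c,place(p,'sink_a',4),place(p,'crank'),place(p,'crown0',4))
s=robot.state();print(yaw(),s['joints'][5],s['tool_pos'],np.arctan2(s['tool_pos'][1]-.3285,s['tool_pos'][0]-.5275))
E
```

```text
clock: 91.25
tool_pos: [0.4882, 0.3417, 0.051]
orientation: [0.947, 0.321, -0.001, 0.002]
wrist_force: [-0.3, -5.7, 7.1]
gripper_width: 0.0129
grasp_force: 34.9
scene [(array([ 0.5929, -0.0551,  0.1107]), 0.76), (array([0.5657, 0.2064, 0.1041]), 0.68), (array([0.5733, 0.1188, 0.1081]), 0.58), (array([0.5649, 0.2052, 0.1067]), 0.57)] [(array([0.4856, 0.3405, 0.0964]), 0.77)] [(array([ 0.5946, -0.0557,  0.105 ]), 0.91), (array([0.5763, 0.1187, 0.1049]), 0.8), (array([0.5854, 0.0291, 0.1034]), 0.62), (array([0.5628, 0.2052, 0.1043]), 0.58)]
side [(array([0.5761, 0.1167, 0.1076]), 0.55)] [(array([0.4868, 0.3452, 0.0987]), 0.71)] [(array([0.5696, 0.2034, 0.1052]), 0.88), (array([ 0.5978, -0.0539,  0.1053]), 0.87), (array([0.589 , 0.0321, 0.1087]), 0.77), (array([0.5754, 0.1141, 0.0994]), 0.75)]
0.6546224064602805 3.0998871283076777 [0.48858805 0.3425855  0.05094144] 2.794281783301977
```

```bash
python3 -m creep '[[0,0,0,0.002,-0.0013,0,0],[0,0,0,0.004,-0.0025,0,0],[0,0,0,0.006,-0.0035,0,0],[0,0,0,0.0075,-0.004,0,0],[0,0,0,0.009,-0.0045,0,0],[0,0,0,0.009,-0.0045,0,0],[0,0,0,0.009,-0.0045,0,0],[0,0,0,0.009,-0.0045,0,0],[0,0,0,0.009,-0.0045,0,0],[0,0,0,0.009,-0.0045,0,0]]' 35
```

```text
clock: 92.65
tool_pos: [0.4911, 0.3479, 0.0508]
orientation: [0.947, 0.321, -0.003, 0.004]
wrist_force: [-6.0, -12.5, 13.2]
gripper_width: 0.0128
grasp_force: 35.7
```

It has hit the coil stop. I'll ease off, release and rise.

```bash
python3 -m creep '[[0,0,0,-0.002,0.001,0,0],[0,0,0,-0.002,0.001,0,0.18],[0,0,0,-0.002,0.001,0,0.3],[0,0,0,-0.002,0.001,0,0.5],[0,0,0,-0.002,0.001,0,0.5],[0,0,0,-0.002,0.001,-0.03,0.5],[0,0,0,-0.002,0.001,-0.06,0.5],[0,0,0,-0.002,0.001,-0.1,0.5],[0,0,0,-0.002,0.001,-0.14,0.5],[0,0,0,-0.002,0.001,-0.14,0.5]]' 30
python3 - <<'E'
from h import *
for c in('scene','side'):
    for i in range(2):
        p=robot.get_image(c);print(c,place(p,'sink_a',4),place(p,'crank'),place(p,'crown0',4))
E
```

```text
clock: 93.65
tool_pos: [0.4949, 0.3535, 0.1969]
orientation: [0.947, 0.322, 0.006, -0.001]
wrist_force: [0.9, 0.5, 0.6]
gripper_width: 0.0428
grasp_force: 0.0
scene [(array([0.5661, 0.2055, 0.111 ]), 0.89), (array([0.5719, 0.1186, 0.1089]), 0.81), (array([ 0.5955, -0.0567,  0.1123]), 0.72), (array([ 5.74e-01,  7.56e-02, -1.00e-04]), 0.36)] [(array([0.486 , 0.3438, 0.0983]), 0.91)] [(array([ 0.5975, -0.0524,  0.1036]), 0.88), (array([0.5772, 0.1173, 0.1048]), 0.85), (array([0.561 , 0.2055, 0.1007]), 0.6), (array([0.5871, 0.0278, 0.1022]), 0.55)]
scene [(array([0.5728, 0.1189, 0.1107]), 0.75), (array([ 0.5943, -0.0542,  0.1122]), 0.68), (array([0.5663, 0.204 , 0.1059]), 0.54)] [(array([0.4852, 0.3447, 0.1001]), 0.84)] [(array([ 0.5973, -0.0531,  0.1005]), 0.97), (array([0.564 , 0.2064, 0.1041]), 0.91), (array([0.581 , 0.1154, 0.106 ]), 0.74), (array([0.5852, 0.0281, 0.1048]), 0.69)]
side [(array([ 0.5948, -0.0555,  0.1117]), 0.58), (array([0.5774, 0.1157, 0.1052]), 0.54), (array([0.5607, 0.1995, 0.1101]), 0.48), (array([0.5772, 0.1142, 0.0954]), 0.39)] [(array([0.4913, 0.3518, 0.0997]), 0.66)] [(array([ 0.6005, -0.0531,  0.1069]), 0.92), (array([0.5691, 0.2025, 0.1059]), 0.84), (array([0.5879, 0.0319, 0.1104]), 0.64), (array([0.5737, 0.1148, 0.0981]), 0.63)]
side [(array([ 0.5936, -0.0568,  0.1122]), 0.64), (array([0.5614, 0.2001, 0.1071]), 0.6), (array([0.575 , 0.1187, 0.1078]), 0.45)] [(array([0.4898, 0.3511, 0.099 ]), 0.91)] [(array([0.5727, 0.1119, 0.0988]), 0.71), (array([0.5884, 0.0287, 0.1053]), 0.66), (array([ 0.599 , -0.0533,  0.1055]), 0.6), (array([0.5699, 0.2012, 0.1022]), 0.6)]
```

```bash
python3 -c "
from plant import robot
print(robot.sign_off())"
```

```text
the job is handed in; nothing more can be done
None
```

The job is handed in (verdict not shown): by camera, the three heatsinks present (aluminium, copper, dark grey; no blue one seen) sit balanced on crowns 2, 3 and 0, the carriage is at the coil stop, and the gripper is clear; the dark one was knocked off crown 1 mid-run and re-placed on crown 0.

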